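# Sort vessel liners through a limit gauge

## Task

Sort the four tan vessel liners with the limit gauge, only sliding them along the bench - never lift or tip them, and leave the glassware and the timer where they stand. Slide each liner into the gauge's lane: one that will not go through the first gate is swollen, so draw it back out and leave it on the red mat; one that goes through the first gate but is stopped by the second is good, so slide it sideways all the way into the side pocket, clear of the lane; one that goes through both is shrunken, so leave it in the end bay. Do not force a liner that jams, and finish with all four standing still in their places.

Things in the scene. Friction and masses are not known exactly. Their poses are not given: they have to be found in the camera images.
- gauge: aluminium limit gauge fixed to the bench, an open frame without a floor, walls 22 mm high, steel gate jaws 24 mm. Origin on the bench in the mouth of the first gate; x runs along the lane into the gauge, y to its left. Lane's outer outline: x -35 to 206, y -60 to 60 mm; the pocket's: x 4 to 108, y -176 to -56 mm. 10 N on a liner is plenty to try a gate
- gauge_gate1 (a point): first gate, point on the bench at the middle of its mouth: 57.6 mm wide, 22 mm long (gauge x 0 to 22 mm), with a funnel before it (86 mm wide at x -30 mm). A good liner clears it by 0.8 mm a side; a swollen one stops with its centre at gauge x -8 mm. Axes as the gauge's
- gauge_gate2 (a point): second gate, point on the bench at the middle of its mouth: 53.6 mm wide, 18 mm long (gauge x 100 to 118 mm), lead-in from 76 mm wide at x 90 mm. A good liner stops with its centre at gauge x 92 mm; a shrunken one clears it by 0.8 mm a side. Axes as the gauge's
- gauge_pocket (a point): side pocket to the right of the lane, between the gates, point on the bench 94 mm from the lane's middle line. The chamber between the gates (gauge x 22 to 90 mm, left wall at y +38 mm) is open to it; same x range, end wall with green bar at y -160 mm; room for two liners in a row
- gauge_bay (a point): end bay past the second gate, point on the bench at its middle: gauge x 118 to 190 mm, y -38 to +38 mm, a yellow bar on its end wall
- mat: flat dark-red reject mat on the bench, 110 x 110 mm and under 1 mm thick, liners slide on to it freely; origin at its centre, x and y along its edges
- liner_a_center (a point): tan plastic vessel liner, an open round pot 44 mm high; point at its centre, 22 mm above the bench. All four look alike: bore 44 mm wide, its floor 14 mm above the bench; outside 51 to 61 mm, straight sided; about 0.16 kg, slick foot. Which are good, swollen or shrunken is not told: the gauge decides (the names tell nothing, some are of one kind)
- liner_b_center (a point): another such liner; point at its centre, 22 mm above the bench
- liner_c_center (a point): another such liner; point at its centre, 22 mm above the bench
- liner_d_center (a point): another such liner; point at its centre, 22 mm above the bench
- amber_bottle_center (a point): bystander, loose: amber reagent bottle, 53 mm diameter, 141 mm high; point half-way up
- small_beaker_center (a point): bystander, loose: small glass beaker, 51 mm diameter, 52 mm high; point half-way up
- vial_center (a point): bystander, loose: slim vial with white cap, 27 mm diameter, 60 mm high; point half-way up
- timer_center (a point): bystander, loose: small white timer, 24 x 64 mm, 52 mm high; point half-way up
- flask_center (a point): bystander, loose: conical flask, 69 mm diameter at the foot, 118 mm high; point half-way up
There are look-alikes about, which are no part of the job. What is shaped like the part that bears liner_a_center but black or yellow is not meant.

How it is judged (in metres and radians):
At the end, for the whole second after the job is handed in: The two good liners stand in the side pocket (centre over 48 mm from the lane's middle line), the shrunken one in the end bay past the second gate, the swollen one on the red mat (centre within 45 mm of its centre along each edge); all flat on the bench, upright and still (x of liner_a_center in the frame of gauge between 0.02 and 0.092 m and y of liner_a_center in the frame of gauge between -0.16 and -0.048 m and linear speed of each of liner_a, liner_d, liner_b, liner_c below 0.02 m/s and angle between each of liner_a_center, liner_d_center, liner_b_center, liner_c_center's own z axis and vertical below 0.1 rad and height (world z) of each of liner_a_center, liner_d_center, liner_b_center, liner_c_center below 0.027 m and x of liner_d_center in the frame of gauge between 0.02 and 0.092 m and y of liner_d_center in the frame of gauge between -0.16 and -0.048 m and x of liner_b_center in the frame of gauge between 0.135 and 0.185 m and y of liner_b_center in the frame of gauge between -0.03 and 0.03 m and x of liner_c_center in the frame of mat between -0.045 and 0.045 m and y of liner_c_center in the frame of mat between -0.045 and 0.045 m); the robot touches nothing.
It fails at once if a liner is lifted more than 12 mm or tipped over (height (world z) of any of liner_a_center, liner_b_center, liner_c_center, liner_d_center above 0.034 m or angle between any of liner_a_center, liner_b_center, liner_c_center, liner_d_center's own z axis and vertical above 0.4 rad).
It fails at once if the swollen liner is forced through the first gate, or a good one through the second ((x of liner_c_center in the frame of gauge between 0.012 and 0.2 m and y of liner_c_center in the frame of gauge between -0.05 and 0.05 m) or (x of liner_a_center in the frame of gauge between 0.112 and 0.2 m and y of liner_a_center in the frame of gauge between -0.05 and 0.05 m) or (x of liner_d_center in the frame of gauge between 0.112 and 0.2 m and y of liner_d_center in the frame of gauge between -0.05 and 0.05 m)).
It fails at once if a bystander is pushed more than 20 mm from its place or knocked over (distance of any of amber_bottle_center, small_beaker_center, vial_center, timer_center, flask_center from where it was at the start of the episode above 0.02 m).
It also fails if it takes over 72 s, if anything falls off the work surface, if the arm or the gripper's body presses on something with over 40 N, if the wrist force passes 120 N, or if a joint passes its speed limit or range.

## Robot

A 6-joint arm with a two-finger parallel gripper is mounted at the origin on a cart in front of the work surface, level with it; the furniture and walls round the work are solid. World frame = base frame: x ahead of the robot, y to its left, z up, the work surface at z = 0. Lengths are in m, angles in degrees, forces in N, time in s.
With the tool pointing down it reaches from about 0.275 to 0.85 m from the base axis. Payload 19 kg.
Tool frame: the origin (TCP) lies midway between the tips of the shut fingers; the grasp point (between the pads) lies 19 mm behind it; z points along the fingers, x is the direction in which the jaws open and shut, and the axes are right-handed (so a half turn about z gives the same grasp; the last joint's range is limited). The gripper opens to 85 mm and grips with 20 to 120 N. Pads are 22 mm wide; open, the fingers measure 114 mm over their backs; the gripper's body (76 mm by 85 mm) begins 54 mm behind the grasp point. The pads swing forward as they close: fully open they stand 13 mm farther back than shut.
Start: joints at [65.489, 8.623, 82.357, -0, 89.026, -7.678], TCP at [0.167, 0.55, 0.231] pointing down, gripper open.
Joint ranges: [-160.23, 160.23], [-39.13, 120.54], [6.94, 153.29], [-79.49, 259.48], [9.18, 160.14], [-161.06, 161.06]. Speed limits (degrees/s): [108.29, 108.29, 127.2, 172.46, 172.46, 172.46].

## Interface

Orientations are given as [roll, pitch, yaw] about the fixed x, y, z axes, in that order (R = Rz(yaw) Ry(pitch) Rx(roll)).
In Python, from rig import robot gives the robot as it stands. The module is installed in compiled form; this text tells all that it offers.
- The arm moves only by the tool play_rows, never from a script. Its arguments are lists of equal length, an entry for each row: "dp": the shift along the tool's x, y, z scaled (see below), a list of three; "turn": the turn, a rotation vector about the tool's x, y, z scaled (see below), a list of three; "gripper": the opening, from 0 (shut) to 1 (fully open). In form: {"dp": [[tx, ty, tz], ...], "turn": [[wx, wy, wz], ...], "gripper": [gripper, ...]}. A call has 1 to 8 rows; each row is the pose to reach, as a shift and turn from the pose commanded when the call began, along the tool's axes at that moment; what a row does not reach only later rows make up. The controller multiplies each number of a shift by 100 mm and each number of a turn by pi/2 rad. A row lasts 1/8 s, in which the tool goes at most 62.5 mm and 10.7 degrees, less where a joint would pass 70% of its speed; a pose out of reach is approached as far as the arm can. A call with a number of a shift or a turn outside -1 to 1 is refused whole. A call with a gripper value outside its range is refused whole. The fingers move at their own pace and stop on an object; "grip_force" is the grip in N (left out, the last holds). Time passes only in rows, so rows that repeat a pose let the fingers close. It gives the time, the measured TCP pose, the force and the opening at its end, in the units of the state.
- robot.get_obs(): the state, without advancing time (a new reading comes with each control period).
- robot.get_image(name): name is "scene" or "side" or "wrist"; returns the picture (400x640x3 uint8, red, green, blue); there is no depth.
- robot.camera_params(name): a dict with "camera_matrix" (3x3 intrinsics, pixels), "T" (4x4, takes a point from camera to world coordinates). Camera axes: x right, y down, z forward; pixel columns grow to the right and rows downward; lengths in m; the calibration is good to about 2 mm. A picture is of the moment at which its call begins: read the wrist's pose just before it. camera_params takes no time and is no camera call; for the wrist camera it gives the pose at the moment of the call.
- robot.close_job(): hands the job in, once; it reports no verdict.
Trained networks look in the newest picture that a camera, given by its name, has taken for a name from the list of things; names that differ only in an ending like _2 or _b are one class to them, and where a whole thing is asked for, a point or a joint stands for the part that bears it (a point fixed in the world has none). Each returns a list of dicts, best first, with "conf" (0 to 1); they miss things now and then, are a little off and sometimes report something else, mostly with a low value. They report only what shows in the picture. A call takes as long as a camera call. They do not tell look-alikes from the thing itself.
- robot.recognise(camera, query): "centre" ([x, y, z] in m, in world coordinates, good to about 4 mm: the middle of the surface that is visible of it).
- robot.regions_of(camera, query): "mask" (400x640 bool, what is visible of it).
The state is a dict: "clock": time; "qpos": joint angles; "qd": joint speeds; "tau": joint torques, N m; "position": TCP position; "orientation": TCP orientation; "force": force on the tool from outside, world axes, zero at the start; "wrist_torque": the same for the moment, N m; "finger_gap": finger opening in m.
Only numpy, scipy, OpenCV 4.12 (cv2) and the standard library are available. Lean on these libraries where they do the work, as an engineer would, in place of code of your own. Each camera call takes 0.05 s, during which the arm holds its last target.

## Working session

There is one attempt and no reset: what is moved stays moved. The work goes in short steps, Python scripts to look and compute and a tool call to move; the robot and the scene stay as the last step left them, time stands still between calls to the robot, and variables do not carry over. Pictures are saved under pics/ and viewed, and the job is handed in when it is done.

Besides the shell and the picture viewer there is one more tool, called after "Emit:" as name(argument=value, ...) on one line, values as JSON. play_rows: Moves the arm, as the interface text tells. Shifts and turns lie within -1 to 1; 1 stands for 100 mm of shift or pi/2 rad of turn. Its arguments: {"type":"object","properties":{"dp":{"type":"array"},"turn":{"type":"array"},"gripper":{"type":"array"},"grip_force":{"type":"number"}},"required":["dp","turn","gripper"]}

```bash
mkdir -p pics
python3 - <<'E'
from rig import robot
import cv2
print(robot.get_obs())
for n in ("scene","side","wrist"):
    im=robot.get_image(n); cv2.imwrite(f"pics/{n}0.png",im[:,:,::-1])
    p=robot.camera_params(n); print(n,p["camera_matrix"].round(1).tolist(),p["T"].round(3).tolist())
E
```

```text
{'clock': 0.0, 'qpos': array([ 6.54883165e+01,  8.64937408e+00,  8.23928790e+01,  3.24344202e-04,
        8.90264470e+01, -7.67547944e+00]), 'qd': array([ 0.07696045,  0.02346914, -0.01914776,  0.08535791, -0.11325163,
       -0.04275775]), 'tau': array([-4.62650551e-04, -7.13060760e+01, -5.70867169e+01, -1.97806667e-04,
        8.97875841e-03, -1.25313054e-04]), 'position': array([0.16643314, 0.55012565, 0.23069224]), 'orientation': array([-1.79990503e+02,  6.80412554e-02,  7.31637959e+01]), 'force': array([-0.09878455, -0.23008274, -0.10948573]), 'wrist_torque': array([-0.02097138, -0.05299106,  0.00228161]), 'finger_gap': 0.08549817451902261}
scene [[509.0, 0.0, 320.0], [0.0, 509.0, 200.1], [0.0, 0.0, 1.0]] [[0.804, -0.473, 0.361, 0.003], [-0.595, -0.639, 0.488, -0.749], [-0.001, -0.607, -0.795, 1.177], [0.0, 0.0, 0.0, 1.0]]
side [[393.1, 0.0, 323.5], [0.0, 393.1, 201.7], [0.0, 0.0, 1.0]] [[-0.999, 0.025, -0.041, 0.551], [0.048, 0.452, -0.891, 1.087], [-0.003, -0.891, -0.453, 0.667], [0.0, 0.0, 0.0, 1.0]]
wrist [[276.0, 0.0, 321.0], [0.0, 276.0, 199.8], [0.0, 0.0, 1.0]] [[0.29, 0.906, 0.308, 0.086], [0.957, -0.274, -0.094, 0.575], [-0.0, 0.322, -0.947, 0.375], [0.0, 0.0, 0.0, 1.0]]
```

View pics/scene0.png

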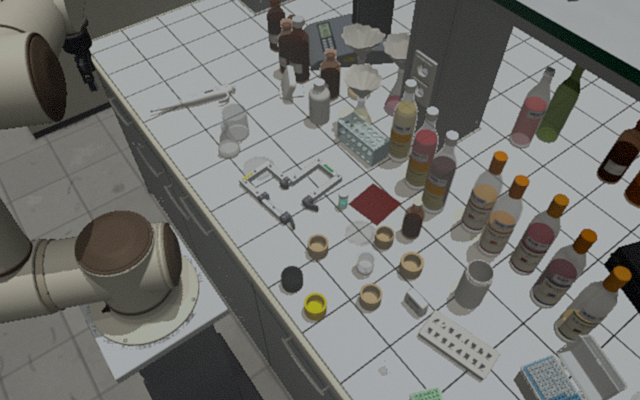

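View pics/side0.png

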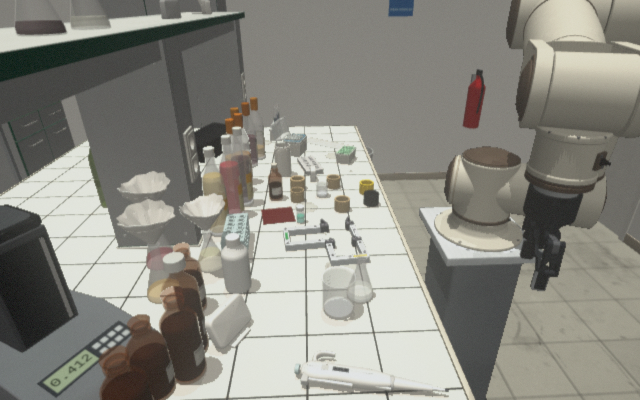

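View pics/wrist0.png

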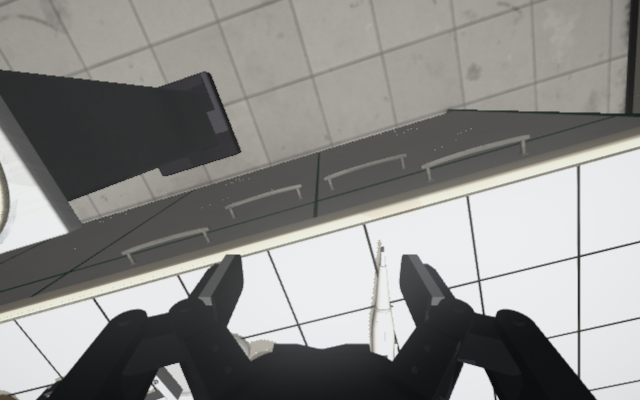

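```bash
cat > h.py <<'E'
from rig import robot
import cv2, numpy as np
def ray(cam,uv,z,p=None):
    p=p or robot.camera_params(cam); K=p["camera_matrix"];T=p["T"]
    uv=np.atleast_2d(np.array(uv,float))
    d=np.c_[(uv[:,0]-K[0,2])/K[0,0],(uv[:,1]-K[1,2])/K[1,1],np.ones(len(uv))]@T[:3,:3].T
    o=T[:3,3]; s=(z-o[2])/d[:,2]
    return o+d*s[:,None]
def proj(cam,P,p=None):
    p=p or robot.camera_params(cam); K=p["camera_matrix"];T=p["T"]
    P=np.atleast_2d(P); c=(P-T[:3,3])@T[:3,:3]
    u=c@K.T; return u[:,:2]/u[:,2:]
def crop(im,x0,y0,x1,y1,f,name):
    cv2.imwrite(name,cv2.resize(im[y0:y1,x0:x1,::-1],None,fx=f,fy=f,interpolation=cv2.INTER_CUBIC))
E
python3 - <<'E'
from h import *
im=robot.get_image("scene")
crop(im,215,140,455,320,3.3,"pics/sc1.png")
for q in ["gauge","mat","liner_a_center","amber_bottle_center","small_beaker_center","vial_center","timer_center","flask_center"]:
    for r in robot.recognise("scene",q):
        print(q,round(r["conf"],2),np.round(r["centre"],3),proj("scene",r["centre"]).round())
E
```

```text
gauge 0.76 [0.484 0.073 0.021] [[285. 183.]]
mat 0.93 [ 0.654 -0.131  0.   ] [[374. 204.]]
mat 0.6 [0.486 0.071 0.019] [[286. 184.]]
liner_a_center 0.9 [ 0.318 -0.198  0.029] [[291. 277.]]
liner_a_center 0.88 [ 0.321 -0.295  0.026] [[314. 305.]]
liner_a_center 0.8 [ 0.449 -0.36   0.02 ] [[371. 298.]]
amber_bottle_center 0.96 [ 0.656 -0.271  0.082] [[412. 219.]]
amber_bottle_center 0.73 [0.486 0.071 0.02 ] [[286. 183.]]
amber_bottle_center 0.28 [ 0.591 -0.348  0.026] [[410. 263.]]
small_beaker_center 0.93 [ 0.494 -0.275  0.028] [[364. 263.]]
small_beaker_center 0.47 [ 0.59  -0.35   0.029] [[411. 264.]]
vial_center 0.68 [0.487 0.071 0.019] [[287. 183.]]
vial_center 0.67 [ 0.569 -0.084  0.045] [[341. 198.]]
timer_center 0.75 [ 0.521 -0.434  0.046] [[415. 299.]]
flask_center 0.68 [0.419 0.29  0.048] [[227. 143.]]
```

View pics/sc1.png

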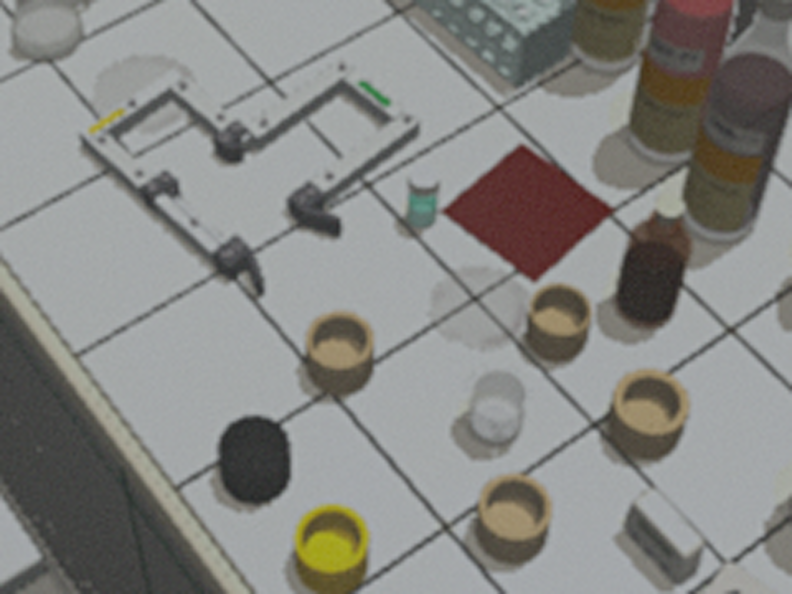

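Emit:
play_rows(dp=[[-0.5,0.35,-0.1],[-1,0.7,-0.2],[-1,0.7,-0.2]], turn=[[0,0,0],[0,0,0],[0,0,0]], gripper=[0,0,0])

```text
clock: 0.98
position: [0.2056, 0.4321, 0.2527]
orientation: [179.9, -0.1, 73.0]
force: [0.5, 0.3, 0.3]
finger_gap: 0.0322
```

Emit:
play_rows(dp=[[-0.5,0.35,-0.1],[-1,0.7,-0.2]], turn=[[0,0,0],[0,0,0]], gripper=[0,0])

```text
clock: 1.23
position: [0.2426, 0.3175, 0.2712]
orientation: [-180.0, 0.0, 73.3]
force: [1.5, -0.2, 0.7]
finger_gap: 0.0003
```

Emit:
play_rows(dp=[[-0.5,0.35,-0.1],[-1,0.7,-0.2]], turn=[[0,0,0],[0,0,0]], gripper=[0,0])

```text
clock: 1.48
position: [0.2803, 0.2035, 0.2914]
orientation: [180.0, -0.0, 73.2]
force: [1.5, 0.7, 0.1]
finger_gap: -0.0004
```

Emit:
play_rows(dp=[[-0.5,0.35,-0.1],[-1,0.7,-0.2]], turn=[[0,0,0],[0,0,0]], gripper=[0,0])

```text
clock: 1.72
position: [0.3151, 0.1001, 0.3093]
orientation: [180.0, -0.0, 73.2]
force: [1.7, 0.2, 0.3]
finger_gap: 0.0001
```

Emit:
play_rows(dp=[[-0.5,0.35,-0.1],[-1,0.7,-0.2],[-1,0.7,-0.2]], turn=[[0,0,0],[0,0,0],[0,0,0]], gripper=[0,0,0])

```text
clock: 2.1
position: [0.3539, -0.018, 0.3289]
orientation: [-180.0, 0.0, 72.8]
force: [-0.1, -0.1, -0.7]
finger_gap: 0.0001
```

Run:
```python
from h import *
p=robot.camera_params("wrist"); im=robot.get_image("wrist"); cv2.imwrite("pics/w1.png",im[:,:,::-1]); np.savez("w1.npz",K=p["camera_matrix"],T=p["T"],im=im)
print(robot.get_obs()["position"],p["T"].round(3).tolist())
```

```text
[ 0.35353563 -0.01638121  0.32870177] [[0.296, 0.904, 0.308, 0.273], [0.955, -0.28, -0.095, 0.008], [0.0, 0.322, -0.947, 0.473], [0.0, 0.0, 0.0, 1.0]]
```

View pics/w1.png

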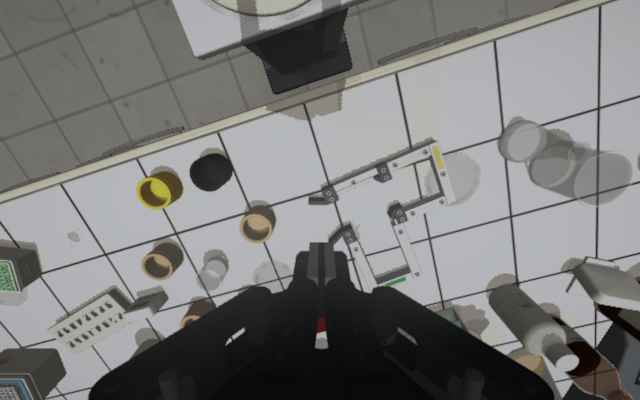

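Run:
```python
from h import *
im=np.load("w1.npz")["im"]
crop(im,290,120,470,300,4.4,"pics/w1g.png")
```

```text
(no output)
```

View pics/w1g.png

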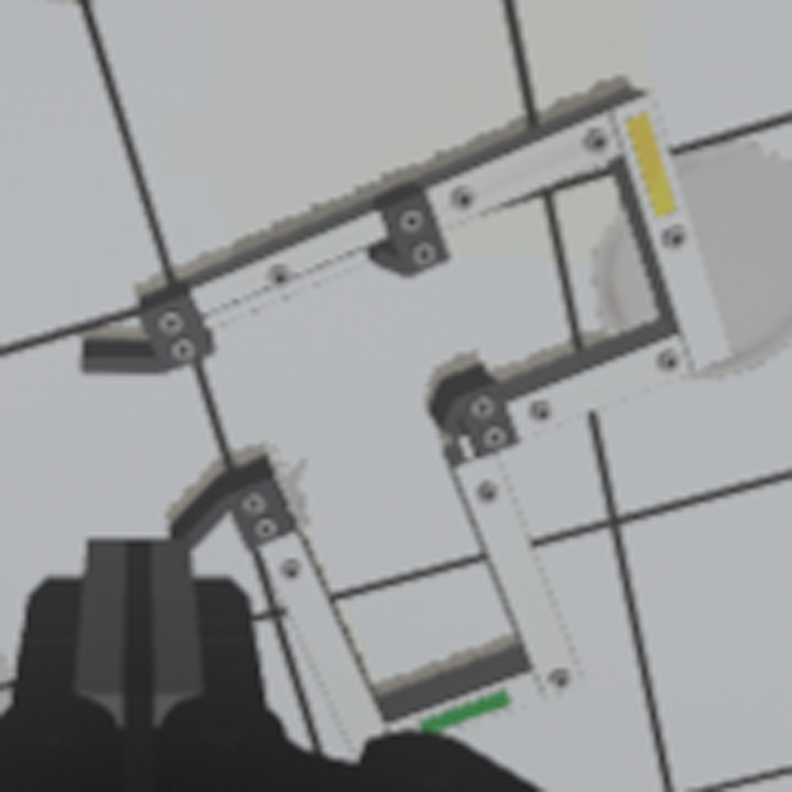

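```bash
cat > fit.py <<'E'
from h import *
from scipy.optimize import least_squares
d=np.load("w1.npz"); p={"camera_matrix":d["K"],"T":d["T"]}
px=np.array([[680,328],[617,160],[385,718],[532,668]])/4.4+[290,120]
g=np.array([[190,-38],[190,38],[22,-160],[90,-160]])/1000
w=ray("wrist",px,0.022,p)[:,:2]
def f(q):
    c,s=np.cos(q[2]),np.sin(q[2]); return (g@np.array([[c,s],[-s,c]])+q[:2]-w).ravel()
r=least_squares(f,[0.45,0,1.5]); print(r.x,np.degrees(r.x[2]),(r.fun*1000).round(1))
np.save("gauge.npy",r.x)
def g2w(P,q=r.x):
    c,s=np.cos(q[2]),np.sin(q[2]); P=np.atleast_2d(P); return P@np.array([[c,s],[-s,c]])+q[:2]
def draw(im,cam,p,name,box,fz):
    v=cv2.resize(im[box[1]:box[3],box[0]:box[2],::-1],None,fx=fz,fy=fz,interpolation=cv2.INTER_CUBIC).copy()
    for L in ([[22,-28.8],[0,-28.8],[-30,-43]],[[22,28.8],[0,28.8],[-30,43]],[[22,38],[90,38],[100,26.8],[118,26.8],[118,38],[190,38],[190,-38],[118,-38],[118,-26.8],[100,-26.8],[90,-38],[90,-160],[22,-160],[22,-38],[22,-28.8]]):
        P=np.c_[g2w(np.array(L)/1000),np.full(len(L),.022)]
        u=((proj(cam,P,p)-box[:2])*fz).astype(int)
        cv2.polylines(v,[u],False,(0,0,255),1)
    cv2.imwrite(name,v)
if __name__=="__main__":
    draw(d["im"],"wrist",p,"pics/w1fit.png",(290,120,470,300),4.4)
    im=robot.get_image("scene"); draw(im,"scene",None,"pics/s1fit.png",(225,150,365,260),5.7)
E
python3 fit.py
```

```text
[ 0.45993653 -0.02688921  1.69447444] 97.08623390857515 [ 0.6 -0.8 -2.4  1.8  2.1 -1.1 -0.3  0.1]
```

View pics/w1fit.png

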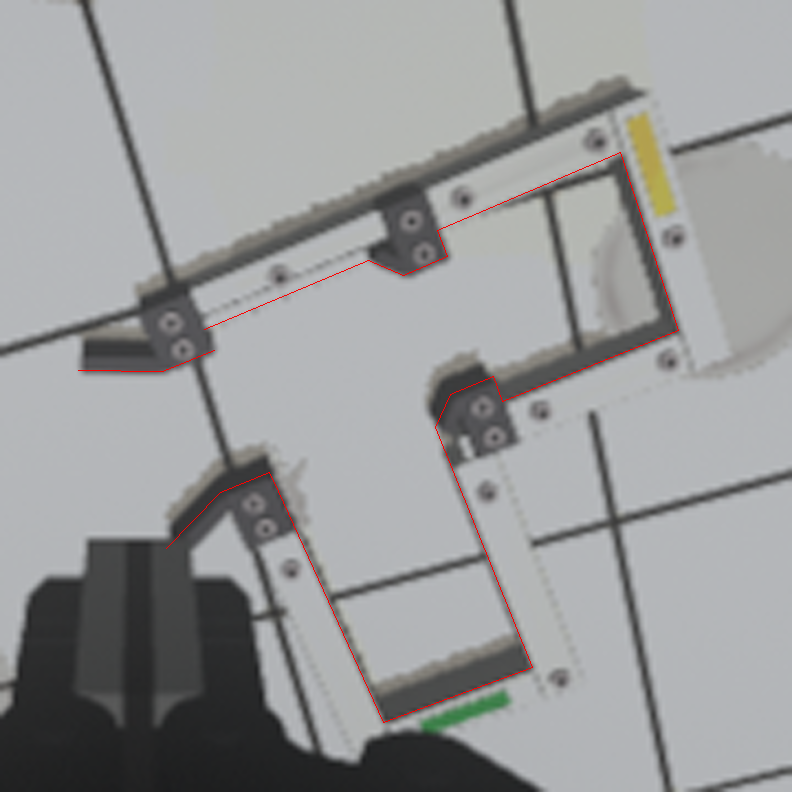

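View pics/s1fit.png

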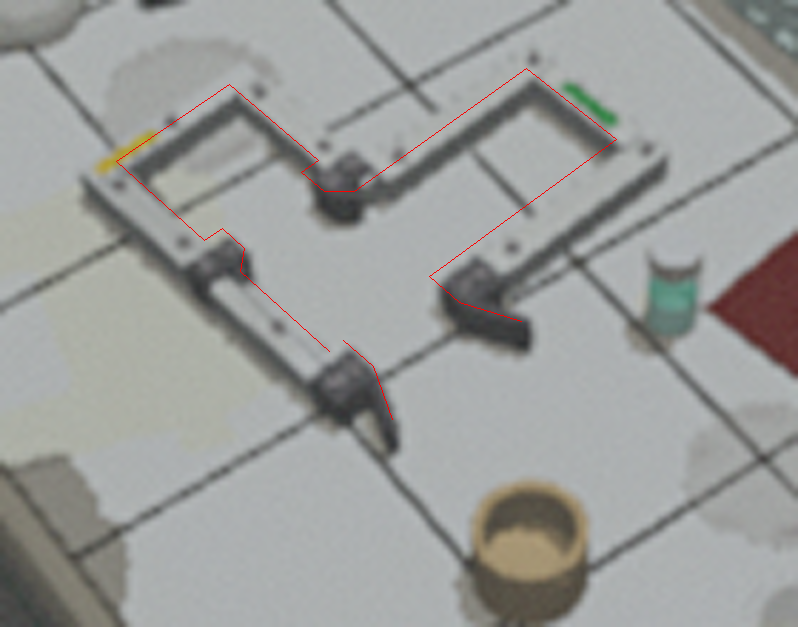

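Run:
```python
from h import *
im=np.load("w1.npz")["im"]
crop(im,130,200,290,330,5,"pics/w1l.png")
im=robot.get_image("scene"); crop(im,300,220,430,320,6,"pics/s1l.png")
im=robot.get_image("side"); crop(im,260,160,380,280,6,"pics/d1l.png")
```

```text
(no output)
```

View pics/w1l.png

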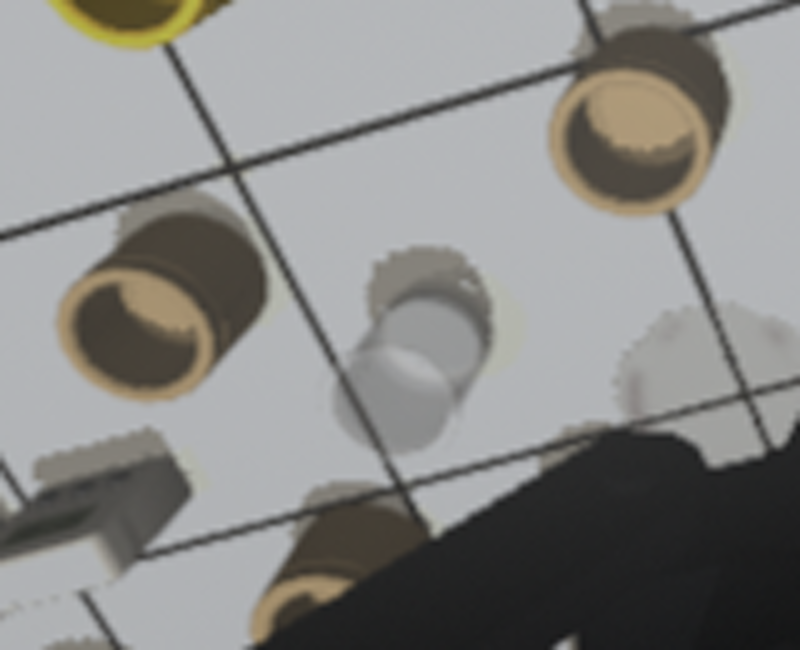

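View pics/s1l.png

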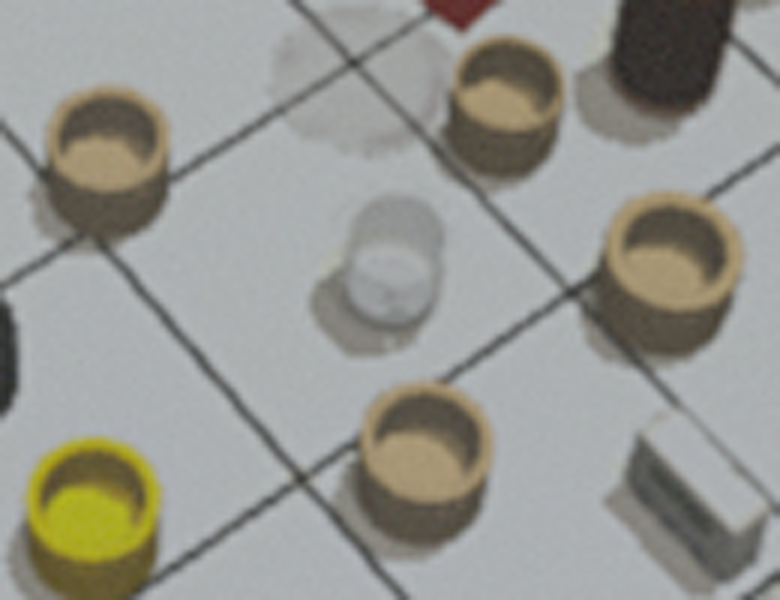

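View pics/d1l.png

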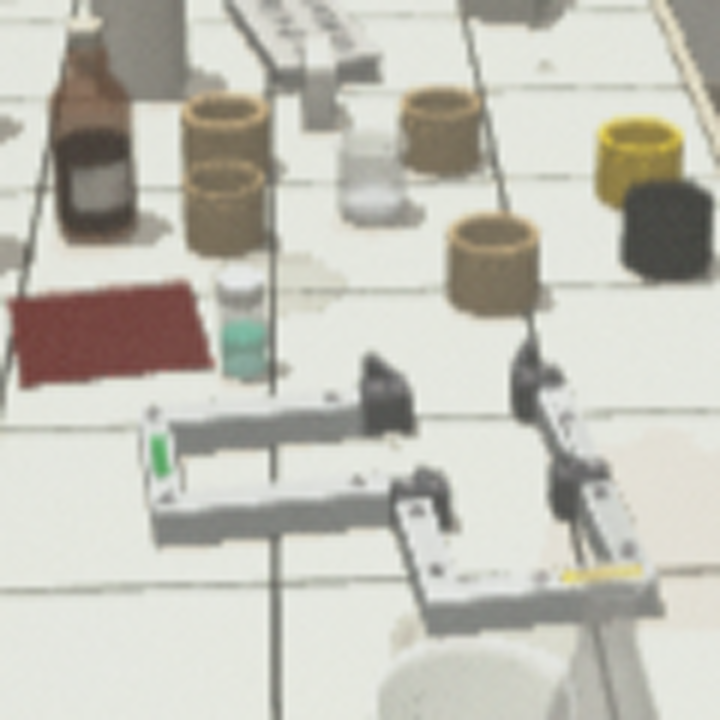

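Run:
```python
from h import *
d=np.load("w1.npz"); p={"camera_matrix":d["K"],"T":d["T"]}
print("wrist L1 L4",ray("wrist",[[256.2,228.4],[157.2,266.6]],.044,p)[:,:2].round(4).tolist())
a=np.array([[107.5,135.5],[506,81],[672,246],[426,433]])/6+[300,220]
P=ray("scene",a,.044); print("scene",P[:,:2].round(4).tolist())
W=np.array([121,113,139,132])/6; c=robot.camera_params("scene")
print("diam mm",(W/509*np.linalg.norm(P-c["T"][:3,3],axis=1)*1000).round(1))
b=np.array([[493,233],[440,107],[225,180],[224,110]])/6+[260,160]
print("side L1 L4 L2 L3",ray("side",b,.044)[:,:2].round(4).tolist())
# gauge corners in scene/side at z=22: scene s1fit crop 5.7, off 225,150
print("gauge scene corners (190,38),(90,-160)?")
```

```text
wrist L1 L4 [[0.4293, -0.1561], [0.4466, -0.3526]]
scene [[0.4295, -0.1626], [0.5888, -0.2449], [0.5904, -0.3513], [0.4489, -0.3566]]
diam mm [53.3 50.7 60.8 55.3]
side L1 L4 L2 L3 [[0.4273, -0.1558], [0.4454, -0.3439], [0.5863, -0.2381], [0.5882, -0.3468]]
gauge scene corners (190,38),(90,-160)?
```

Emit:
play_rows(dp=[[-0.3,0.3,0.4],[-0.6,0.6,0.8],[-0.6,0.6,0.8]], turn=[[0,0,-0.1],[0,0,-0.2],[0,0,-0.266]], gripper=[0,0,0])

```text
clock: 2.68
position: [0.3927, -0.089, 0.2456]
orientation: [-179.7, -0.1, 97.4]
force: [-0.3, 0.5, 1.2]
finger_gap: 0.0002
```

```bash
cat >> h.py <<'E'
Q=np.load("gauge.npy")
def w2g(P):
    c,s=np.cos(Q[2]),np.sin(Q[2]); return (np.asarray(P,float)[...,:2]-Q[:2])@np.array([[c,-s],[s,c]])
def st():
    o=robot.get_obs(); print("t",round(o["clock"],2),"pos",o["position"].round(4),"rpy",o["orientation"].round(1),"F",o["force"].round(1),"gauge mm",(w2g(o["position"])*1000).round(1)); return o
def to(w,z):
    "tool-unit dp for world target"
    o=st(); y=np.radians(o["orientation"][2]); d=np.r_[w[:2],z]-o["position"]
    print("dp",np.round([(np.cos(y)*d[0]+np.sin(y)*d[1])*10,(np.sin(y)*d[0]-np.cos(y)*d[1])*10,-d[2]*10],3))
E
python3 - <<'E'
from h import *
to([.429,-.156],.1)
print(w2g([[.429,-.156],[.588,-.239],[.589,-.347],[.447,-.352],[.494,-.27],[.569,-.08],[.654,-.126]]).round(3).tolist())
E
```

```text
t 2.67 pos [ 0.3927 -0.089   0.2456] rpy [-1.797e+02 -1.000e-01  9.740e+01] F [-0.3  0.5  1.2] gauge mm [-53.3  74.4]
dp [-0.711  0.274  1.456]
[[-0.124, 0.047], [-0.226, -0.101], [-0.334, -0.089], [-0.321, 0.053], [-0.245, -0.004], [-0.066, -0.102], [-0.122, -0.18]]
```

Emit:
play_rows(dp=[[-0.35,0.14,0.5],[-0.71,0.27,1.0],[-0.71,0.27,1.0],[-0.71,0.27,1.0]], turn=[[0,0,0],[0,0,0],[0,0,0],[0,0,0]], gripper=[0,0,0,0])

```text
clock: 3.18
position: [0.4288, -0.1551, 0.1496]
orientation: [180.0, 0.0, 97.2]
force: [0.4, 1.0, -0.1]
finger_gap: -0.0
```

Emit:
play_rows(dp=[[0,0,0.5],[0,0,0.6],[0,0,0.6]], turn=[[0,0,0],[0,0,0],[0,0,0]], gripper=[0,0,0])

```text
clock: 3.55
position: [0.4289, -0.1561, 0.0902]
orientation: [180.0, 0.0, 97.2]
force: [0.6, -0.0, 0.3]
finger_gap: 0.0001
```

Run:
```python
from h import *
to([.429,-.156],.02)
im=robot.get_image("scene");crop(im,270,190,400,290,6,"pics/s2.png")
p=robot.camera_params("wrist"); im=robot.get_image("wrist"); cv2.imwrite("pics/w2.png",im[:,:,::-1]);np.savez("w2.npz",K=p["camera_matrix"],T=p["T"],im=im)
im=robot.get_image("side");crop(im,290,140,390,240,6,"pics/d2.png")
```

```text
t 3.55 pos [ 0.4289 -0.1561  0.0902] rpy [180.    0.   97.2] F [ 0.6 -0.   0.3] gauge mm [-124.4   46.8]
dp [0.    0.001 0.702]
```

View pics/s2.png

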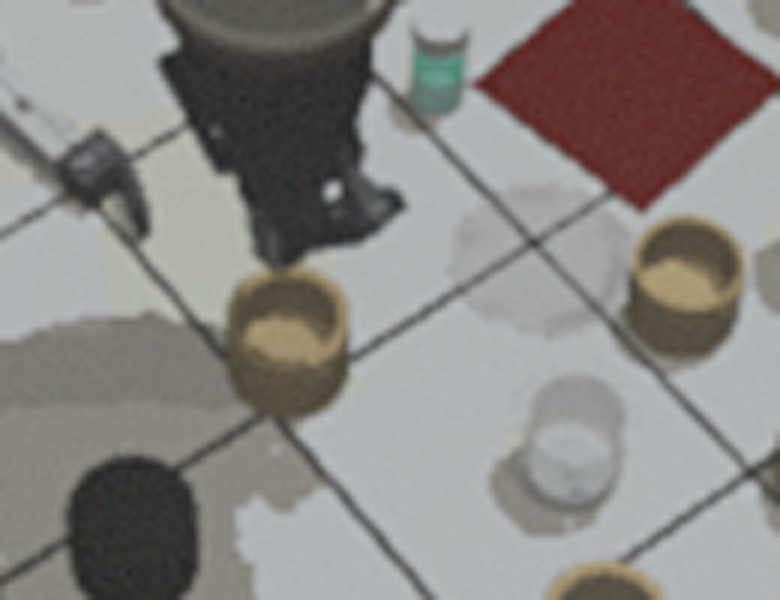

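View pics/w2.png

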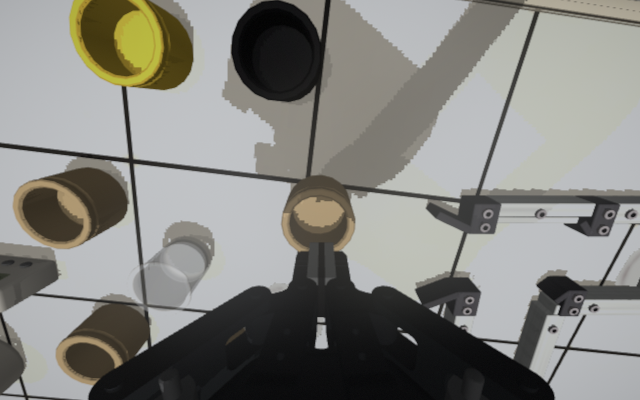

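View pics/d2.png

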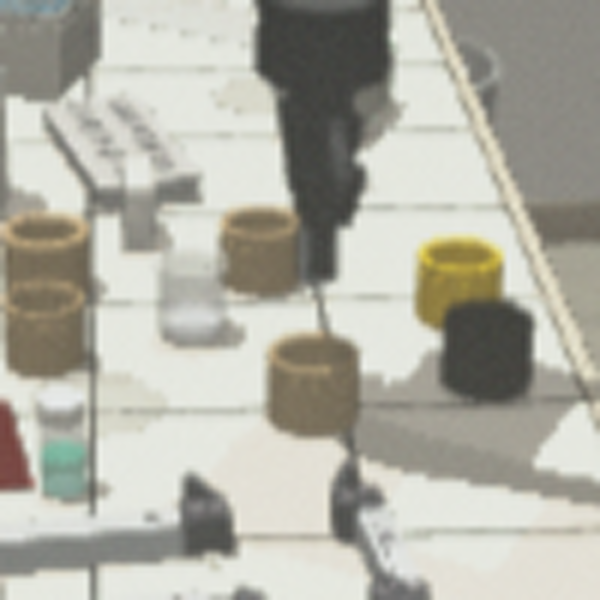

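Run:
```python
from h import *
d=np.load("w2.npz"); p={"camera_matrix":d["K"],"T":d["T"]}
o=robot.get_obs()["position"]
print("tip wrist",proj("wrist",o,p),"scene",(proj("scene",o)-[270,190])*6,"side",(proj("side",o)-[290,140])*6)
v=d["im"][:,:,::-1].copy()
big=cv2.resize(v[160:290,240:400],None,fx=5,fy=5,interpolation=cv2.INTER_CUBIC)
for r,h,col in ((.022,.044,(0,0,255)),(.0278,.044,(255,0,0)),(.0278,0,(0,255,0))):
    a=np.linspace(0,6.3,80); P=np.c_[.429+r*np.cos(a),-.156+r*np.sin(a),np.full(80,h)]
    cv2.polylines(big,[((proj("wrist",P,p)-[240,160])*5).astype(int)],True,col,1)
cv2.imwrite("pics/w2l.png",big)
```

```text
tip wrist [[318.77551004 255.94143575]] scene [[278.44876557 247.42751188]] side [[310.94856359 280.78884903]]
```

View pics/w2l.png

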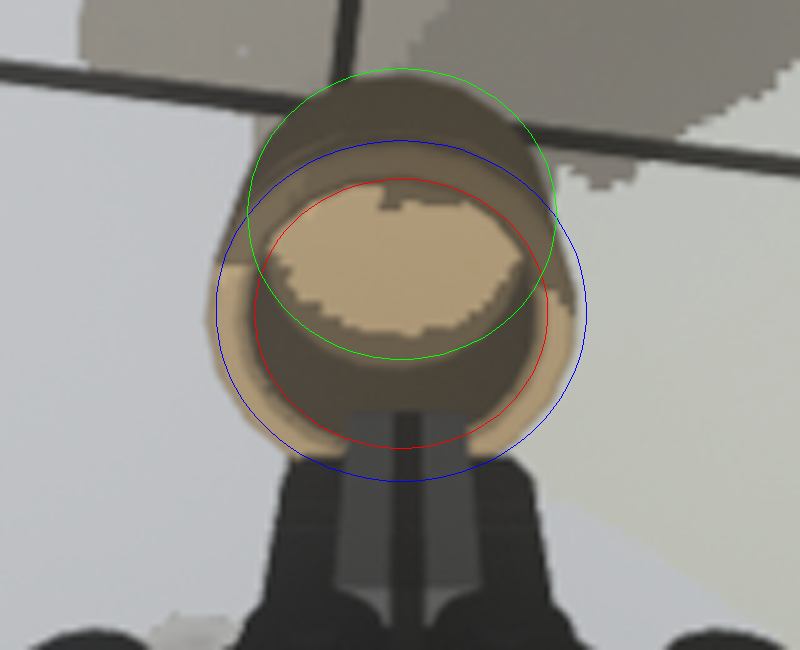

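Emit:
play_rows(dp=[[-0.02,0,0.35],[-0.02,0,0.72],[-0.02,0,0.72]], turn=[[0,0,0],[0,0,0],[0,0,0]], gripper=[0,0,0])

```text
clock: 4.08
position: [0.4288, -0.1586, 0.0165]
orientation: [-180.0, -0.0, 97.1]
force: [0.4, -0.1, 0.3]
finger_gap: 0.0005
```

Run:
```python
from h import *
st()
im=robot.get_image("scene");crop(im,270,190,400,290,6,"pics/s3.png")
```

```text
t 4.08 pos [ 0.4288 -0.1586  0.0165] rpy [-180.    -0.    97.1] F [ 0.4 -0.1  0.3] gauge mm [-126.9   47.1]
```

View pics/s3.png

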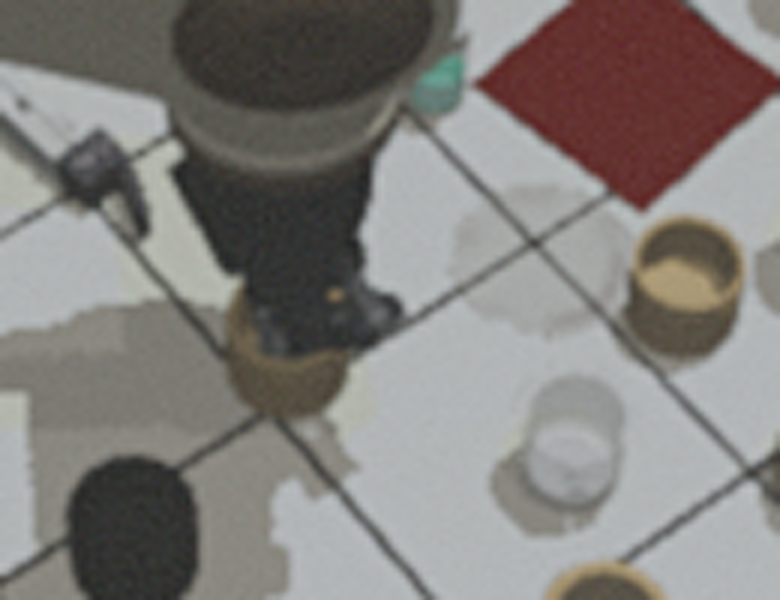

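Emit:
play_rows(dp=[[0.12,0.1,0],[0.27,0.23,0],[0.43,0.36,0],[0.58,0.47,0],[0.7,0.47,0],[0.8,0.47,0]], turn=[[0,0,0],[0,0,0],[0,0,0],[0,0,0],[0,0,0],[0,0,0]], gripper=[0,0,0,0,0,0])

```text
clock: 4.88
position: [0.4653, -0.0725, 0.0172]
orientation: [180.0, 0.0, 97.1]
force: [-0.2, -1.4, 0.9]
finger_gap: -0.0002
```

Run:
```python
from h import *
st()
p=robot.camera_params("wrist"); im=robot.get_image("wrist"); cv2.imwrite("pics/w4.png",im[:,:,::-1]);np.savez("w4.npz",K=p["camera_matrix"],T=p["T"],im=im)
```

```text
t 4.88 pos [ 0.4653 -0.0725  0.0172] rpy [180.    0.   97.1] F [-0.2 -1.4  0.9] gauge mm [-46.    0.3]
```

View pics/w4.png

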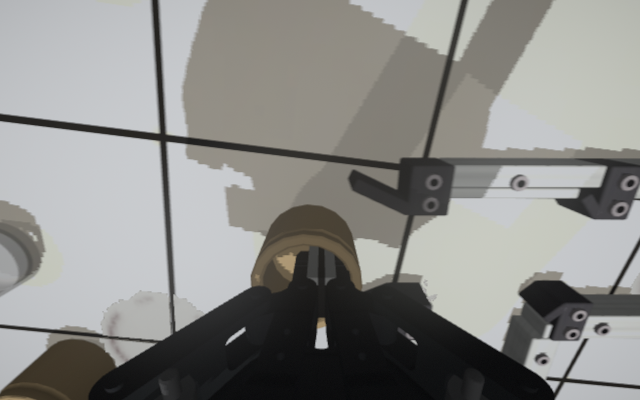

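Run:
```python
from h import *
import fit
d=np.load("w4.npz"); p={"camera_matrix":d["K"],"T":d["T"]}
fit.draw(d["im"],"wrist",p,"pics/w4fit.png",(330,130,640,380),2.55)
```

```text
[ 0.45993653 -0.02688921  1.69447444] 97.08623390857515 [ 0.6 -0.8 -2.4  1.8  2.1 -1.1 -0.3  0.1]
```

View pics/w4fit.png

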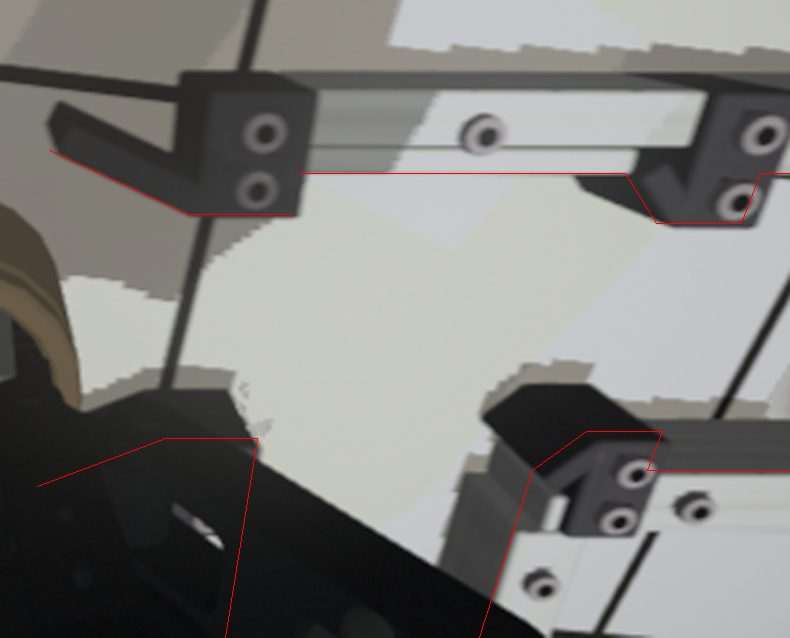

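Emit:
play_rows(dp=[[0.1,0.0,0],[0.2,0.0,0],[0.3,0,0],[0.36,0,0],[0.4,0,0],[0.43,0,0],[0.46,0,0]], turn=[[0,0,0],[0,0,0],[0,0,0],[0,0,0],[0,0,0],[0,0,0],[0,0,0]], gripper=[0,0,0,0,0,0,0])

```text
clock: 5.8
position: [0.4598, -0.0276, 0.0168]
orientation: [-180.0, 0.0, 97.1]
force: [0.5, -0.8, 0.6]
finger_gap: -0.0
```

Emit:
play_rows(dp=[[0.03,0,0],[0.06,0,0]], turn=[[0,0,0],[0,0,0]], gripper=[0,0])

```text
clock: 6.05
position: [0.459, -0.0216, 0.0168]
orientation: [-180.0, 0.0, 97.1]
force: [0.3, 0.4, 0.8]
finger_gap: 0.0001
```

Emit:
play_rows(dp=[[0.05,0,0],[0.1,0,0],[0.15,0,0],[0.2,0,0]], turn=[[0,0,0],[0,0,0],[0,0,0],[0,0,0]], gripper=[0,0,0,0])

```text
clock: 6.55
position: [0.4565, -0.0015, 0.0168]
orientation: [-180.0, 0.0, 97.1]
force: [0.9, -0.7, 0.6]
finger_gap: -0.0001
```

Emit:
play_rows(dp=[[0.1,0,0],[0.2,0,0],[0.3,0,0],[0.4,0,0],[0.5,0,0],[0.57,0,0]], turn=[[0,0,0],[0,0,0],[0,0,0],[0,0,0],[0,0,0],[0,0,0]], gripper=[0,0,0,0,0,0])

```text
clock: 7.3
position: [0.4493, 0.0554, 0.0167]
orientation: [-180.0, 0.0, 97.1]
force: [0.7, -0.6, 1.2]
finger_gap: 0.0003
```

Run:
```python
from h import *
st()
im=robot.get_image("wrist"); cv2.imwrite("pics/w5.png",im[:,:,::-1])
im=robot.get_image("side"); crop(im,280,190,380,280,6,"pics/d5.png")
```

```text
t 7.3 pos [0.4493 0.0554 0.0167] rpy [-180.     0.    97.1] F [ 0.7 -0.6  1.2] gauge mm [82.9  0.4]
```

View pics/w5.png

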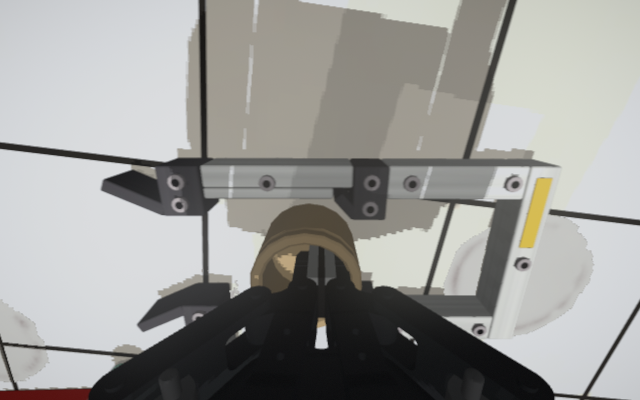

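View pics/d5.png

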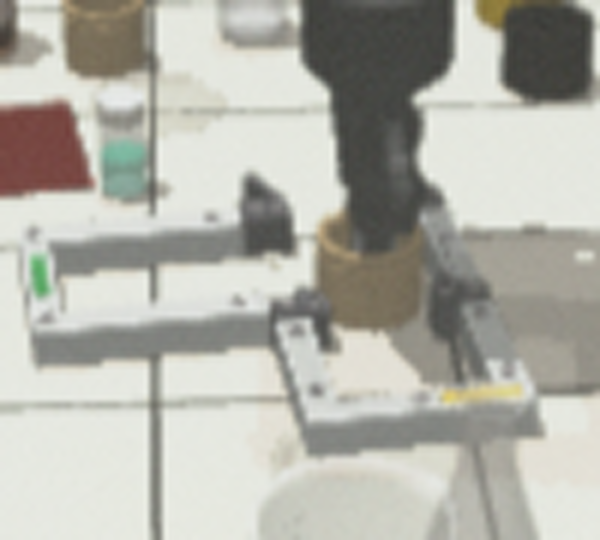

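Emit:
play_rows(dp=[[0.05,0,0],[0.09,0,0],[0.12,0,0]], turn=[[0,0,0],[0,0,0],[0,0,0]], gripper=[0,0,0])

```text
clock: 7.78
position: [0.4479, 0.0668, 0.0168]
orientation: [-180.0, 0.0, 97.1]
force: [-0.4, -0.4, -0.3]
finger_gap: 0.0
```

Emit:
play_rows(dp=[[0.03,0,0],[0.03,0,0]], turn=[[0,0,0],[0,0,0]], gripper=[0,0])

```text
clock: 8.02
position: [0.4476, 0.0698, 0.0168]
orientation: [-180.0, 0.0, 97.1]
force: [-0.8, 0.9, 0.3]
finger_gap: 0.0
```

Emit:
play_rows(dp=[[0.02,0,0],[0.02,0,0]], turn=[[0,0,0],[0,0,0]], gripper=[0,0])

```text
clock: 8.28
position: [0.4474, 0.0715, 0.0168]
orientation: [180.0, 0.0, 97.1]
force: [-0.1, -1.9, 0.7]
finger_gap: 0.0007
```

Emit:
play_rows(dp=[[0.02,0,0],[0.02,0,0]], turn=[[0,0,0],[0,0,0]], gripper=[0,0])

```text
clock: 8.52
position: [0.4472, 0.0735, 0.0169]
orientation: [180.0, 0.0, 97.1]
force: [0.5, -3.7, 2.0]
finger_gap: 0.0
```

Emit:
play_rows(dp=[[0.03,0,0],[0.03,0,0]], turn=[[0,0,0],[0,0,0]], gripper=[0,0])

```text
clock: 8.78
position: [0.447, 0.076, 0.017]
orientation: [180.0, 0.1, 97.1]
force: [0.1, -9.4, 4.5]
finger_gap: -0.0001
```

Run:
```python
from h import *
st()
im=robot.get_image("wrist"); crop(im,220,140,480,340,3,"pics/w6.png")
```

```text
t 8.78 pos [0.447 0.076 0.017] rpy [1.80e+02 1.00e-01 9.71e+01] F [ 0.1 -9.4  4.5] gauge mm [1.037e+02 1.000e-01]
```

View pics/w6.png

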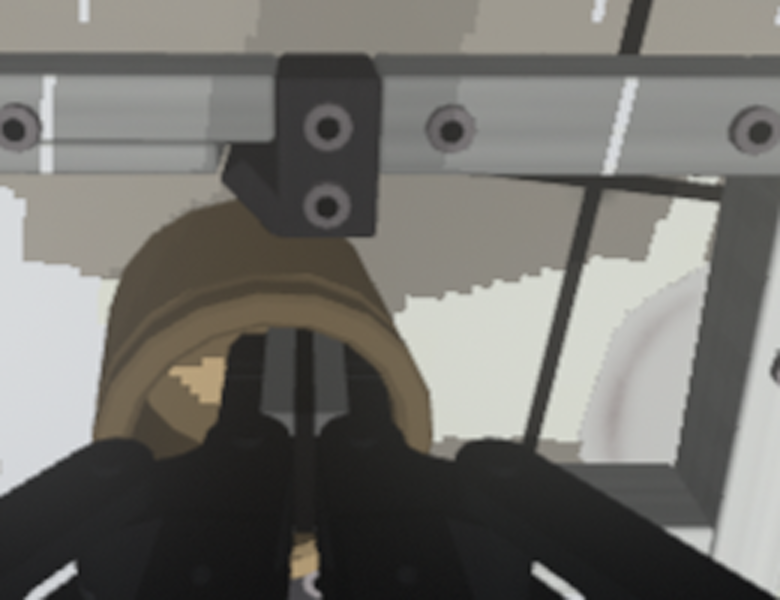

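Emit:
play_rows(dp=[[-0.1,0,0],[-0.22,0,0],[-0.34,0,0],[-0.46,0,0],[-0.53,0,0],[-0.53,0.1,0],[-0.52,0.2,0],[-0.5,0.3,0]], turn=[[0,0,0],[0,0,0],[0,0,0],[0,0,0],[0,0,0],[0,0,0],[0,0,0],[0,0,0]], gripper=[0,0,0,0,0,0,0,0])

```text
clock: 9.82
position: [0.4835, 0.031, 0.0167]
orientation: [-180.0, 0.0, 97.1]
force: [-1.0, -0.7, 0.3]
finger_gap: -0.0002
```

Run:
```python
from h import *
st()
im=robot.get_image("side"); crop(im,280,190,380,280,6,"pics/d7.png")
im=robot.get_image("wrist"); cv2.imwrite("pics/w7.png",im[:,:,::-1])
```

```text
t 9.82 pos [0.4835 0.031  0.0167] rpy [-180.     0.    97.1] F [-1.  -0.7  0.3] gauge mm [ 54.6 -30.6]
```

View pics/d7.png

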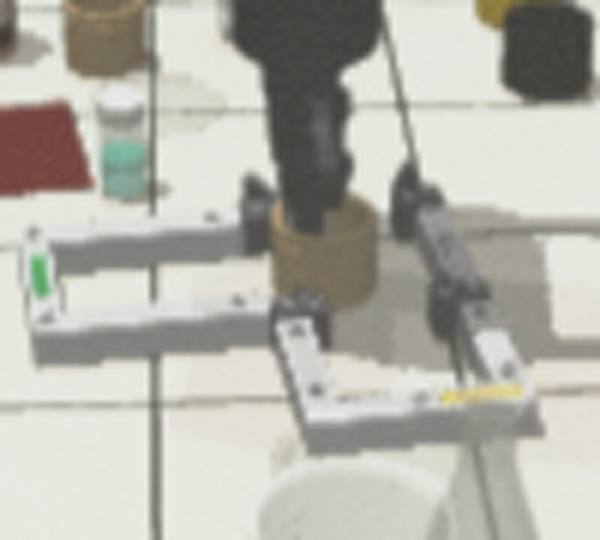

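View pics/w7.png

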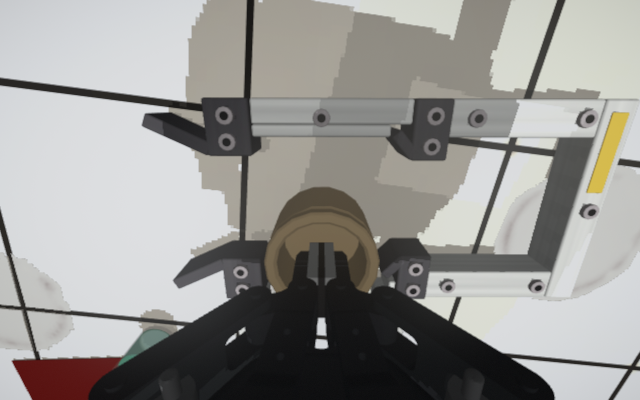

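Emit:
play_rows(dp=[[0,0.12,0],[0.01,0.25,0],[0.01,0.38,0],[0.01,0.51,0],[0.01,0.64,0],[0.01,0.77,0],[0.01,0.88,0],[0.01,0.96,0]], turn=[[0,0,0],[0,0,0],[0,0,0],[0,0,0],[0,0,0],[0,0,0],[0,0,0],[0,0,0]], gripper=[0,0,0,0,0,0,0,0])

```text
clock: 10.92
position: [0.5785, 0.0435, 0.0167]
orientation: [-180.0, 0.0, 97.1]
force: [-0.8, -0.0, 1.8]
finger_gap: -0.0007
```

Emit:
play_rows(dp=[[0,0.05,0],[0,0.08,0],[0,0.08,0]], turn=[[0,0,0],[0,0,0],[0,0,0]], gripper=[0,0,0])

```text
clock: 11.3
position: [0.5858, 0.0445, 0.0167]
orientation: [-180.0, 0.0, 97.1]
force: [0.1, -0.5, -0.3]
finger_gap: -0.0002
```

Run:
```python
from h import *
st()
im=robot.get_image("side"); crop(im,280,190,380,280,6,"pics/d8.png")
```

```text
t 11.3 pos [0.5858 0.0445 0.0167] rpy [-180.     0.    97.1] F [ 0.1 -0.5 -0.3] gauge mm [  55.3 -133.7]
```

View pics/d8.png

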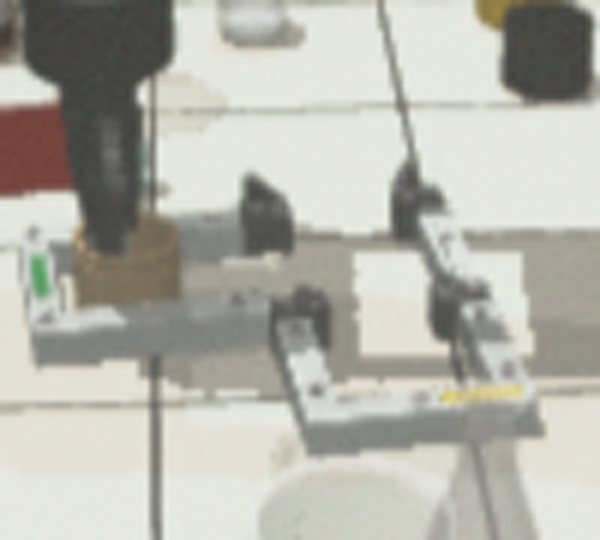

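Emit:
play_rows(dp=[[0,-0.05,-0.4],[0,-0.05,-0.8],[-0.2,-0.05,-1],[-0.6,-0.05,-1],[-1,-0.05,-1]], turn=[[0,0,0],[0,0,0],[0,0,0],[0,0,0],[0,0,0]], gripper=[0,0,0,0,0])

```text
clock: 11.98
position: [0.5932, -0.0563, 0.1173]
orientation: [180.0, 0.0, 97.1]
force: [0.7, 0.4, 0.3]
finger_gap: -0.0
```

Run:
```python
from h import *
to([.585,-.239],.1)
p=robot.camera_params("wrist"); im=robot.get_image("wrist"); cv2.imwrite("pics/w9.png",im[:,:,::-1]);np.savez("w9.npz",K=p["camera_matrix"],T=p["T"],im=im)
d=np.load("w2.npz");crop(d["im"],0,150,160,400,3.2,"pics/w2b.png")
```

```text
t 11.97 pos [ 0.5932 -0.0563  0.1173] rpy [180.    0.   97.1] F [0.7 0.4 0.3] gauge mm [ -45.6 -128.6]
dp [-1.803 -0.308  0.173]
```

View pics/w9.png

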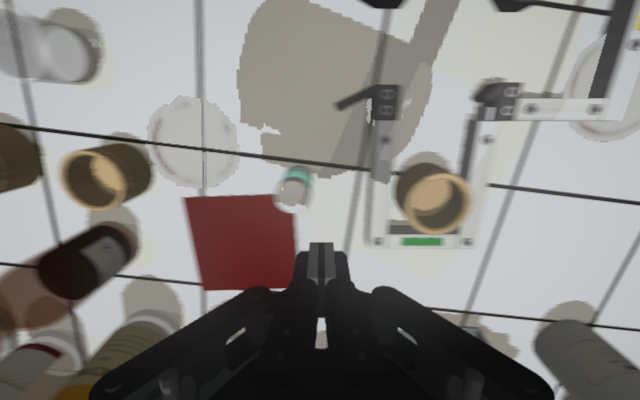

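View pics/w2b.png

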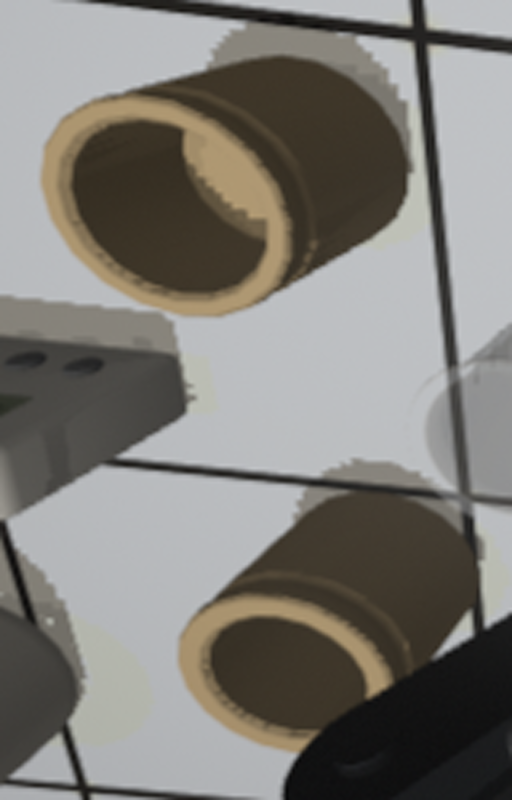

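Run:
```python
from h import *
d=np.load("w9.npz");p={"camera_matrix":d["K"],"T":d["T"]};crop(d["im"],0,110,320,330,2.5,"pics/w9b.png")
crop(d["im"],40,130,160,290,5,"pics/w9c.png")
```

```text
(no output)
```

View pics/w9c.png

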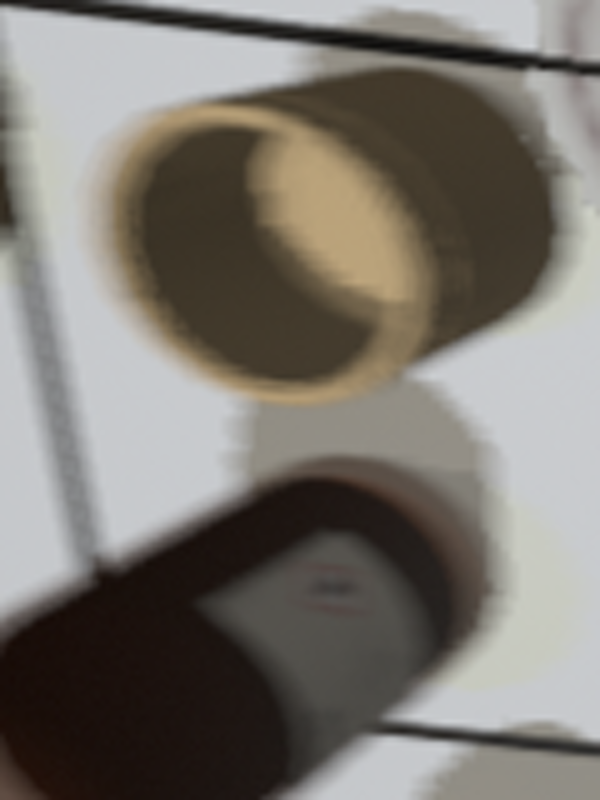

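View pics/w9b.png

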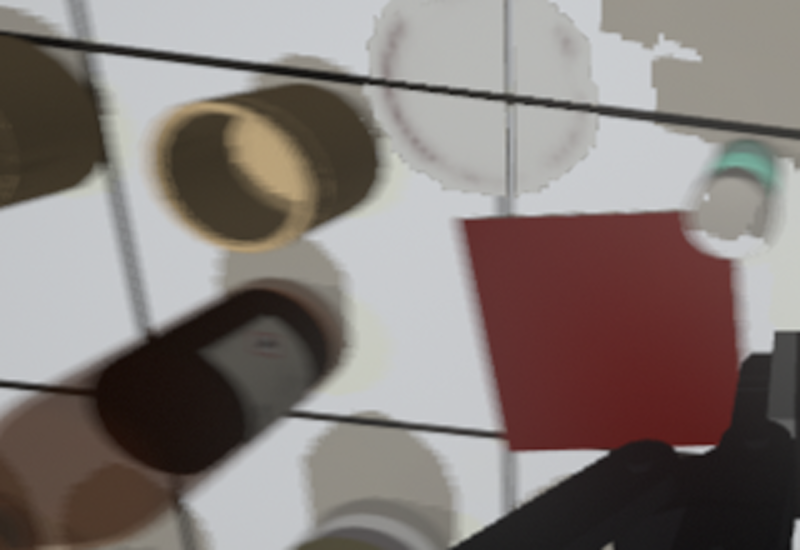

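Run:
```python
from h import *
d=np.load("w9.npz");p={"camera_matrix":d["K"],"T":d["T"]}
print("L2",ray("wrist",[95,180.4],.044,p).round(4),"bottle",ray("wrist",[115,245],0,p).round(3))
m=ray("wrist",np.array([[462,220],[722,210],[740,443],[508,450]])/2.5+[0,110],0,p)[:,:2]; print("mat",m.round(3).tolist(),m.mean(0))
print("vial",ray("wrist",np.array([750,165])/2.5+[0,110],0.02,p).round(3))
d=np.load("w2.npz");p={"camera_matrix":d["K"],"T":d["T"]}
print("L4,L3",ray("wrist",[[51.9,214.4],[89,360]],.044,p).round(4))
```

```text
L2 [[ 0.5893 -0.2404  0.044 ]] bottle [[ 0.675 -0.265  0.   ]]
mat [[0.613, -0.19], [0.596, -0.087], [0.704, -0.07], [0.721, -0.173]] [ 0.65846031 -0.12974301]
vial [[ 0.571 -0.077  0.02 ]]
L4,L3 [[ 0.4463 -0.3546  0.044 ]
 [ 0.5892 -0.3481  0.044 ]]
```

Emit:
play_rows(dp=[[-0.5,-0.1,0],[-1,-0.15,0]], turn=[[0,0,0],[0,0,0]], gripper=[0,0])

```text
clock: 12.28
position: [0.5903, -0.1576, 0.117]
orientation: [180.0, 0.0, 97.1]
force: [-0.3, -0.4, -0.1]
finger_gap: -0.0
```

Emit:
play_rows(dp=[[-0.5,-0.1,0],[-0.81,-0.14,0.2],[-0.81,-0.14,0.27],[-0.81,-0.14,0.27]], turn=[[0,0,0],[0,0,0],[0,0,0],[0,0,0]], gripper=[0,0,0,0])

```text
clock: 12.78
position: [0.5865, -0.238, 0.0893]
orientation: [-180.0, -0.0, 97.1]
force: [0.4, 0.1, -0.4]
finger_gap: 0.0002
```

Run:
```python
from h import *
to([.586,-.240],.017)
p=robot.camera_params("wrist"); im=robot.get_image("wrist"); np.savez("w10.npz",K=p["camera_matrix"],T=p["T"],im=im)
crop(im,160,130,480,370,2.5,"pics/w10.png")
```

```text
t 12.78 pos [ 0.5865 -0.238   0.0893] rpy [-180.    -0.    97.1] F [ 0.4  0.1 -0.4] gauge mm [-225.1  -99.5]
dp [-0.02  -0.007  0.723]
```

View pics/w10.png

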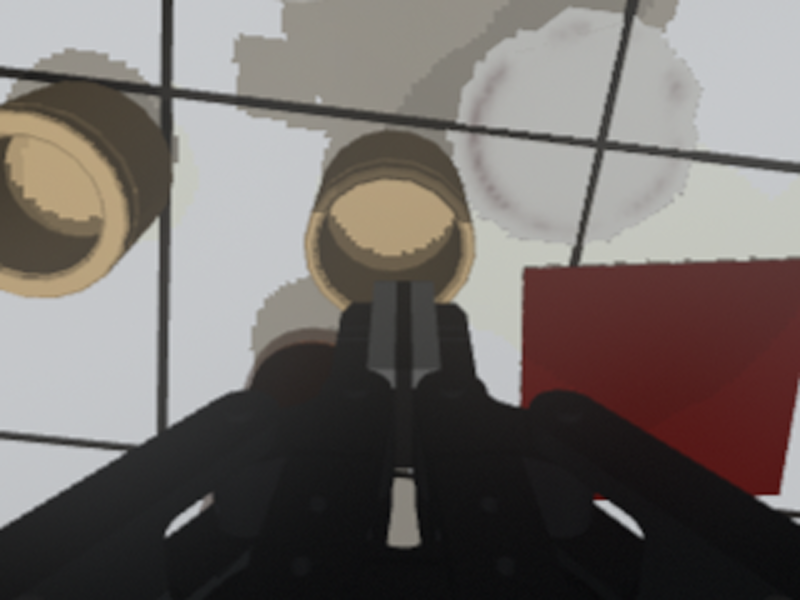

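Emit:
play_rows(dp=[[-0.04,0.01,0.35],[-0.04,0.01,0.72],[-0.04,0.01,0.72]], turn=[[0,0,0],[0,0,0],[0,0,0]], gripper=[0,0,0])

```text
clock: 13.2
position: [0.5882, -0.2413, 0.0169]
orientation: [-179.9, -0.0, 97.2]
force: [-0.5, 0.5, 0.3]
finger_gap: 0.0003
```

Run:
```python
from h import *
st()
im=robot.get_image("scene");crop(im,320,180,450,280,6,"pics/s11.png")
```

```text
t 13.2 pos [ 0.5882 -0.2413  0.0169] rpy [-179.9   -0.    97.2] F [-0.5  0.5  0.3] gauge mm [-228.6 -100.9]
```

View pics/s11.png

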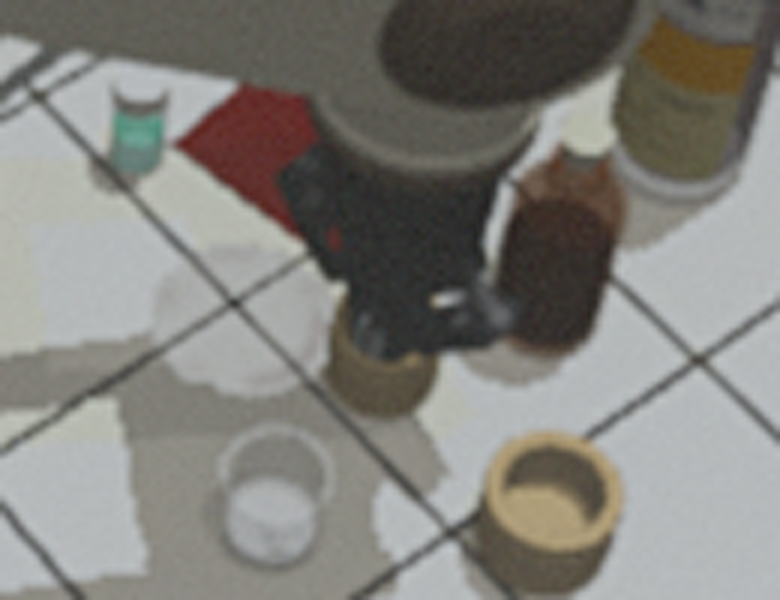

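Emit:
play_rows(dp=[[0.1,-0.1,0],[0.24,-0.24,0],[0.38,-0.38,0],[0.52,-0.52,0],[0.66,-0.66,0],[0.8,-0.8,0],[0.92,-0.92,0],[1,-1,0]], turn=[[0,0,0],[0,0,0],[0,0,0],[0,0,0],[0,0,0],[0,0,0],[0,0,0],[0,0,0]], gripper=[0,0,0,0,0,0,0,0])

```text
clock: 14.25
position: [0.476, -0.1547, 0.0186]
orientation: [179.9, 0.0, 97.1]
force: [0.8, -0.6, -0.3]
finger_gap: -0.0
```

Emit:
play_rows(dp=[[0.12,0,0],[0.25,0,0],[0.38,-0.01,0],[0.52,-0.01,0],[0.66,-0.01,0],[0.78,-0.01,0],[0.88,-0.01,0],[0.96,-0.01,0]], turn=[[0,0,0],[0,0,0],[0,0,0],[0,0,0],[0,0,0],[0,0,0],[0,0,0],[0,0,0]], gripper=[0,0,0,0,0,0,0,0])

```text
clock: 15.25
position: [0.4638, -0.0598, 0.0178]
orientation: [-180.0, 0.0, 97.1]
force: [0.4, -0.5, -0.1]
finger_gap: -0.0
```

Run:
```python
from h import *
st()
im=robot.get_image("wrist"); cv2.imwrite("pics/w12.png",im[:,:,::-1])
```

```text
t 15.25 pos [ 0.4638 -0.0598  0.0178] rpy [-180.     0.    97.1] F [ 0.4 -0.5 -0.1] gauge mm [-33.1   0.3]
```

View pics/w12.png

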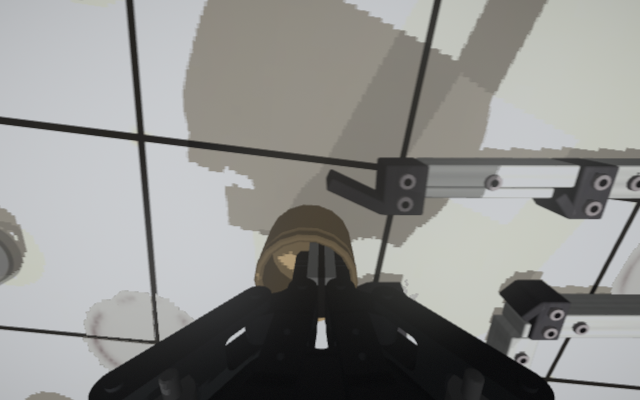

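Emit:
play_rows(dp=[[0.1,0,0],[0.2,0,0],[0.28,0,0],[0.34,0,0],[0.38,0,0],[0.42,0,0]], turn=[[0,0,0],[0,0,0],[0,0,0],[0,0,0],[0,0,0],[0,0,0]], gripper=[0,0,0,0,0,0])

```text
clock: 16.05
position: [0.4586, -0.0186, 0.0178]
orientation: [-180.0, 0.0, 97.1]
force: [0.2, -0.7, 0.1]
finger_gap: 0.0002
```

Emit:
play_rows(dp=[[0.05,0,0],[0.1,0,0],[0.16,0,0],[0.22,0,0]], turn=[[0,0,0],[0,0,0],[0,0,0],[0,0,0]], gripper=[0,0,0,0])

```text
clock: 16.55
position: [0.4558, 0.0035, 0.0178]
orientation: [-180.0, 0.0, 97.1]
force: [0.6, -2.0, -0.4]
finger_gap: 0.0003
```

Emit:
play_rows(dp=[[0.1,0,0],[0.22,0,0],[0.34,0,0],[0.44,0,0],[0.54,0,0],[0.6,0,0],[0.65,0,0]], turn=[[0,0,0],[0,0,0],[0,0,0],[0,0,0],[0,0,0],[0,0,0],[0,0,0]], gripper=[0,0,0,0,0,0,0])

```text
clock: 17.42
position: [0.4478, 0.0679, 0.0178]
orientation: [-180.0, 0.0, 97.1]
force: [0.4, -1.1, 0.1]
finger_gap: 0.0003
```

Emit:
play_rows(dp=[[0.03,0,0],[0.06,0,0],[0.09,0,0]], turn=[[0,0,0],[0,0,0],[0,0,0]], gripper=[0,0,0])

```text
clock: 17.8
position: [0.4468, 0.0766, 0.0178]
orientation: [-180.0, 0.0, 97.1]
force: [-0.3, -1.0, -0.2]
finger_gap: 0.0
```

Emit:
play_rows(dp=[[0.04,0,0],[0.08,0,0],[0.12,0,0],[0.16,0,0]], turn=[[0,0,0],[0,0,0],[0,0,0],[0,0,0]], gripper=[0,0,0,0])

```text
clock: 18.3
position: [0.4447, 0.0927, 0.0178]
orientation: [180.0, 0.0, 97.1]
force: [0.4, -1.1, 0.3]
finger_gap: -0.0002
```

Emit:
play_rows(dp=[[0.08,0,0],[0.16,0,0],[0.24,0,0],[0.32,0,0],[0.4,0,0],[0.46,0,0]], turn=[[0,0,0],[0,0,0],[0,0,0],[0,0,0],[0,0,0],[0,0,0]], gripper=[0,0,0,0,0,0])

```text
clock: 19.05
position: [0.439, 0.1386, 0.0177]
orientation: [-180.0, 0.0, 97.1]
force: [-0.1, -0.1, 0.5]
finger_gap: -0.0
```

Run:
```python
from h import *
st()
im=robot.get_image("wrist"); cv2.imwrite("pics/w13.png",im[:,:,::-1])
im=robot.get_image("side"); crop(im,280,190,380,280,6,"pics/d13.png")
```

```text
t 19.05 pos [0.439  0.1386 0.0177] rpy [-180.     0.    97.1] F [-0.1 -0.1  0.5] gauge mm [166.8   0.4]
```

View pics/w13.png

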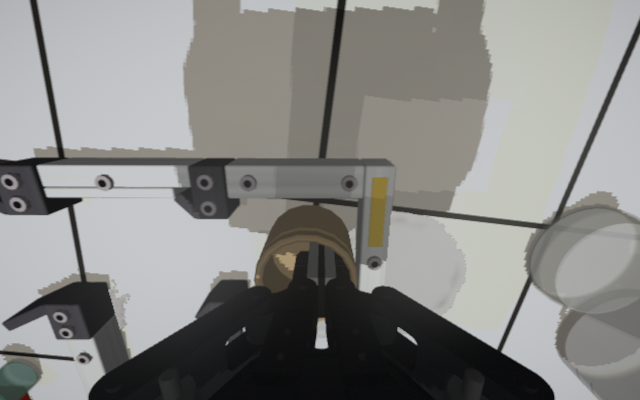

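View pics/d13.png

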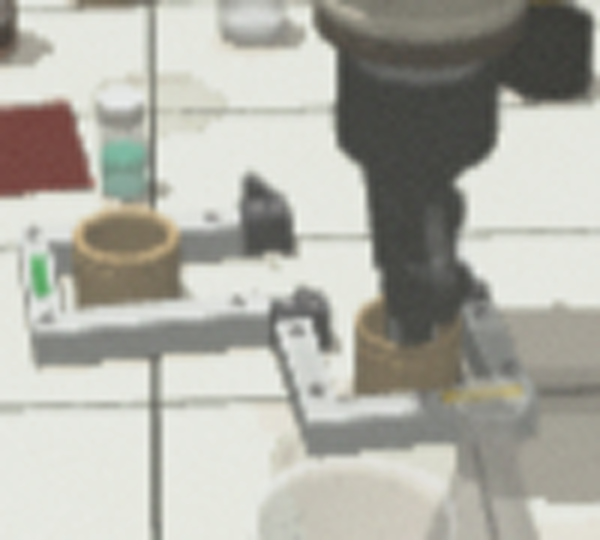

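Emit:
play_rows(dp=[[-0.05,0,-0.3],[-0.05,0,-0.75],[-0.5,-0.05,-0.75],[-0.98,-0.11,-0.75]], turn=[[0,0,0],[0,0,0],[0,0,0],[0,0,0]], gripper=[0,0,0,0])

```text
clock: 19.65
position: [0.4404, 0.0386, 0.0933]
orientation: [179.9, 0.0, 97.2]
force: [0.3, -0.4, -0.1]
finger_gap: 0.0
```

Emit:
play_rows(dp=[[-0.5,-0.05,0],[-1,-0.11,0]], turn=[[0,0,0],[0,0,0]], gripper=[0,0])

```text
clock: 19.9
position: [0.4416, -0.0629, 0.093]
orientation: [180.0, 0.0, 97.1]
force: [0.4, -0.3, -0.6]
finger_gap: 0.0
```

Emit:
play_rows(dp=[[-0.5,-0.05,0],[-1,-0.11,0]], turn=[[0,0,0],[0,0,0]], gripper=[0,0])

```text
clock: 20.15
position: [0.443, -0.1636, 0.0929]
orientation: [180.0, 0.0, 97.1]
force: [1.6, -0.2, 0.1]
finger_gap: 0.0002
```

Emit:
play_rows(dp=[[-0.5,-0.05,0],[-1,-0.11,0]], turn=[[0,0,0],[0,0,0]], gripper=[0,0])

```text
clock: 20.4
position: [0.4443, -0.2642, 0.0928]
orientation: [180.0, 0.0, 97.1]
force: [1.0, 0.4, 0.4]
finger_gap: -0.0001
```

Emit:
play_rows(dp=[[-0.5,-0.05,0],[-0.92,-0.11,0],[-0.92,-0.11,0],[-0.92,-0.11,0]], turn=[[0,0,0],[0,0,0],[0,0,0],[0,0,0]], gripper=[0,0,0,0])

```text
clock: 20.9
position: [0.4449, -0.3547, 0.0925]
orientation: [-180.0, -0.0, 97.1]
force: [-0.0, 0.2, -1.1]
finger_gap: -0.0002
```

Run:
```python
from h import *
to([.446,-.354],.017)
p=robot.camera_params("wrist"); im=robot.get_image("wrist"); np.savez("w14.npz",K=p["camera_matrix"],T=p["T"],im=im)
crop(im,160,130,480,370,2.5,"pics/w14.png")
```

```text
t 20.9 pos [ 0.4449 -0.3547  0.0925] rpy [-180.    -0.    97.1] F [-0.   0.2 -1.1] gauge mm [-323.4   55.4]
dp [0.005 0.012 0.755]
```

View pics/w14.png

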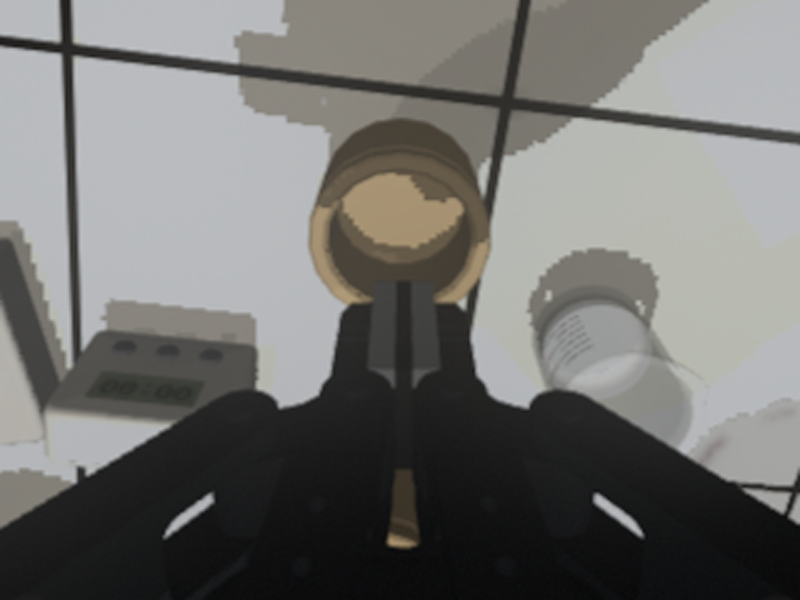

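Emit:
play_rows(dp=[[-0.01,0.02,0.37],[-0.01,0.02,0.75],[-0.01,0.02,0.75]], turn=[[0,0,0],[0,0,0],[0,0,0]], gripper=[0,0,0])

```text
clock: 21.32
position: [0.4472, -0.3544, 0.0166]
orientation: [-180.0, -0.1, 97.2]
force: [0.7, 0.5, 0.8]
finger_gap: -0.0002
```

Run:
```python
from h import *
st(); to([.415,-.315],.0175)
im=robot.get_image("scene");crop(im,300,220,430,320,6,"pics/s15.png")
```

```text
t 21.32 pos [ 0.4472 -0.3544  0.0166] rpy [-1.80e+02 -1.00e-01  9.72e+01] F [0.7 0.5 0.8] gauge mm [-323.5   53.1]
t 21.32 pos [ 0.4472 -0.3544  0.0166] rpy [-1.80e+02 -1.00e-01  9.72e+01] F [0.7 0.5 0.8] gauge mm [-323.5   53.1]
dp [ 0.431 -0.27  -0.009]
```

View pics/s15.png

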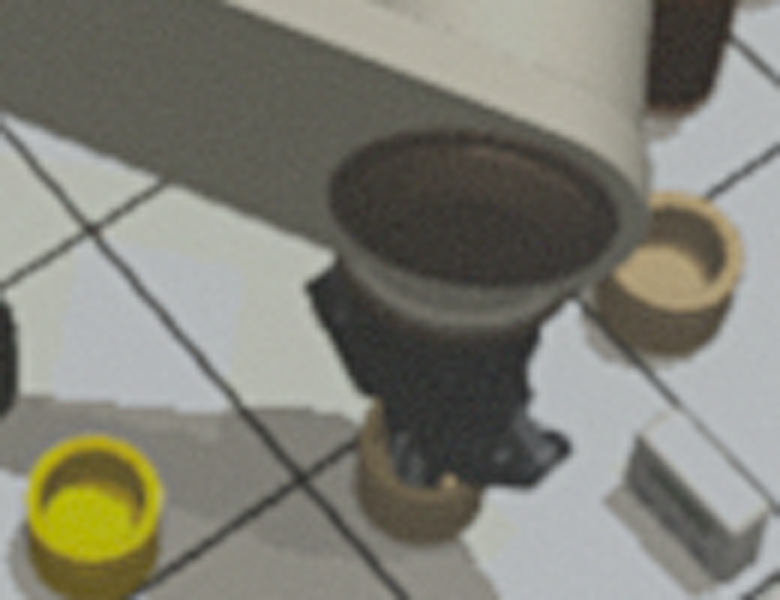

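Emit:
play_rows(dp=[[0.12,-0.07,0],[0.25,-0.14,0],[0.38,-0.21,0],[0.51,-0.27,0],[0.64,-0.27,0],[0.77,-0.27,0],[0.89,-0.27,0],[1,-0.27,0]], turn=[[0,0,0],[0,0,0],[0,0,0],[0,0,0],[0,0,0],[0,0,0],[0,0,0],[0,0,0]], gripper=[0,0,0,0,0,0,0,0])

```text
clock: 22.38
position: [0.4081, -0.2591, 0.0178]
orientation: [-180.0, 0.0, 97.1]
force: [0.1, -1.5, 0.7]
finger_gap: 0.0002
```

Emit:
play_rows(dp=[[0.13,0,0],[0.27,0,0],[0.4,0.05,0],[0.52,0.16,0],[0.64,0.3,0],[0.76,0.46,0],[0.88,0.63,0],[1,0.8,0]], turn=[[0,0,0],[0,0,0],[0,0,0],[0,0,0],[0,0,0],[0,0,0],[0,0,0],[0,0,0]], gripper=[0,0,0,0,0,0,0,0])

```text
clock: 23.38
position: [0.476, -0.1495, 0.0177]
orientation: [-180.0, -0.0, 97.1]
force: [-0.1, -1.6, 0.7]
finger_gap: -0.0002
```

Run:
```python
from h import *
st()
im=robot.get_image("scene");crop(im,270,180,430,300,5,"pics/s16.png")
```

```text
t 23.38 pos [ 0.476  -0.1495  0.0177] rpy [-180.    -0.    97.1] F [-0.1 -1.6  0.7] gauge mm [-123.7   -0.8]
```

View pics/s16.png

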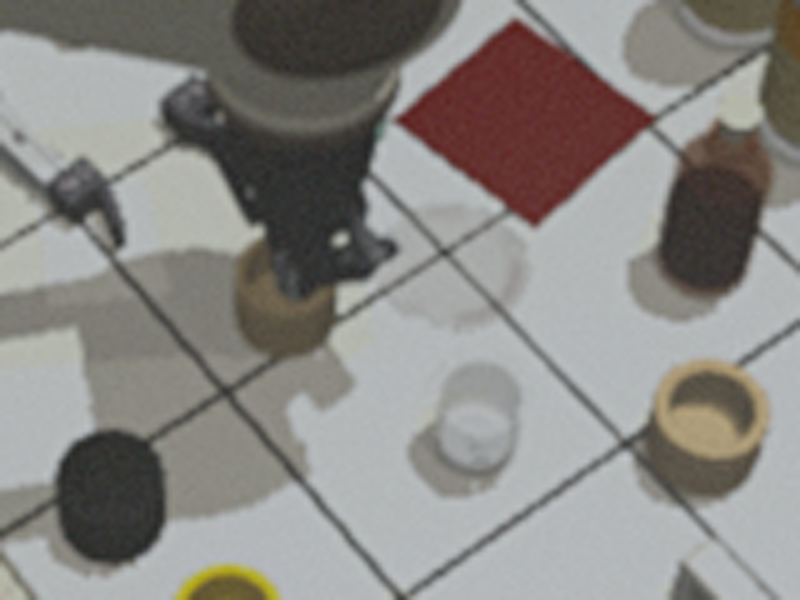

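Emit:
play_rows(dp=[[0.12,0,0],[0.24,0,0],[0.37,-0.01,0],[0.5,-0.01,0],[0.63,-0.01,0],[0.75,-0.01,0],[0.85,-0.01,0],[0.93,-0.01,0]], turn=[[0,0,0],[0,0,0],[0,0,0],[0,0,0],[0,0,0],[0,0,0],[0,0,0],[0,0,0]], gripper=[0,0,0,0,0,0,0,0])

```text
clock: 24.42
position: [0.4626, -0.0579, 0.0178]
orientation: [180.0, 0.0, 97.1]
force: [-0.3, -1.2, 0.2]
finger_gap: -0.0002
```

Emit:
play_rows(dp=[[0.09,0,0],[0.17,0,0],[0.24,0,0],[0.29,0,0],[0.33,0,0],[0.37,0,0]], turn=[[0,0,0],[0,0,0],[0,0,0],[0,0,0],[0,0,0],[0,0,0]], gripper=[0,0,0,0,0,0])

```text
clock: 25.18
position: [0.458, -0.0217, 0.0178]
orientation: [-180.0, 0.0, 97.1]
force: [-0.6, -1.6, 0.5]
finger_gap: 0.0
```

Emit:
play_rows(dp=[[0.04,0,0],[0.08,0,0]], turn=[[0,0,0],[0,0,0]], gripper=[0,0])

```text
clock: 25.42
position: [0.457, -0.0137, 0.0178]
orientation: [-180.0, 0.0, 97.1]
force: [0.8, -1.6, 0.8]
finger_gap: 0.0
```

Emit:
play_rows(dp=[[0.05,0.01,0],[0.11,0.01,0],[0.18,0.01,0],[0.28,0.01,0],[0.38,0.01,0],[0.48,0.01,0],[0.58,0.01,0],[0.68,0.01,0]], turn=[[0,0,0],[0,0,0],[0,0,0],[0,0,0],[0,0,0],[0,0,0],[0,0,0],[0,0,0]], gripper=[0,0,0,0,0,0,0,0])

```text
clock: 26.42
position: [0.4495, 0.0544, 0.0178]
orientation: [-180.0, 0.0, 97.1]
force: [0.2, -0.3, -0.2]
finger_gap: -0.0001
```

Emit:
play_rows(dp=[[0.06,0,0],[0.1,0,0],[0.13,0,0],[0.16,0,0]], turn=[[0,0,0],[0,0,0],[0,0,0],[0,0,0]], gripper=[0,0,0,0])

```text
clock: 26.92
position: [0.4476, 0.0696, 0.0178]
orientation: [-180.0, 0.0, 97.1]
force: [-0.2, -0.1, 0.5]
finger_gap: -0.0004
```

Emit:
play_rows(dp=[[0.02,0,0],[0.04,0,0]], turn=[[0,0,0],[0,0,0]], gripper=[0,0])

```text
clock: 27.18
position: [0.4472, 0.0734, 0.0179]
orientation: [180.0, 0.0, 97.1]
force: [0.4, -4.1, 1.7]
finger_gap: -0.0002
```

Emit:
play_rows(dp=[[0.03,0,0],[0.03,0,0]], turn=[[0,0,0],[0,0,0]], gripper=[0,0])

```text
clock: 27.42
position: [0.447, 0.076, 0.0179]
orientation: [180.0, 0.1, 97.1]
force: [0.6, -8.6, 2.8]
finger_gap: -0.0003
```

Emit:
play_rows(dp=[[-0.1,0,0],[-0.22,0,0],[-0.34,0,0],[-0.46,0,0],[-0.53,0,0],[-0.53,0.1,0],[-0.52,0.2,0],[-0.5,0.3,0]], turn=[[0,0,0],[0,0,0],[0,0,0],[0,0,0],[0,0,0],[0,0,0],[0,0,0],[0,0,0]], gripper=[0,0,0,0,0,0,0,0])

```text
clock: 28.42
position: [0.4835, 0.031, 0.0177]
orientation: [-180.0, 0.0, 97.1]
force: [-1.2, -0.6, -0.0]
finger_gap: 0.0003
```

Emit:
play_rows(dp=[[0,0.1,0],[0.01,0.21,0],[0.01,0.32,0],[0.01,0.4,0],[0.01,0.45,0],[0.01,0.49,0],[0.01,0.49,0]], turn=[[0,0,0],[0,0,0],[0,0,0],[0,0,0],[0,0,0],[0,0,0],[0,0,0]], gripper=[0,0,0,0,0,0,0])

```text
clock: 29.3
position: [0.5313, 0.0377, 0.0178]
orientation: [180.0, 0.0, 97.1]
force: [-0.7, -0.3, 0.1]
finger_gap: -0.0001
```

Run:
```python
from h import *
st()
im=robot.get_image("side"); crop(im,280,190,380,280,6,"pics/d18.png")
```

```text
t 29.3 pos [0.5313 0.0377 0.0178] rpy [180.    0.   97.1] F [-0.7 -0.3  0.1] gauge mm [ 55.3 -78.8]
```

View pics/d18.png

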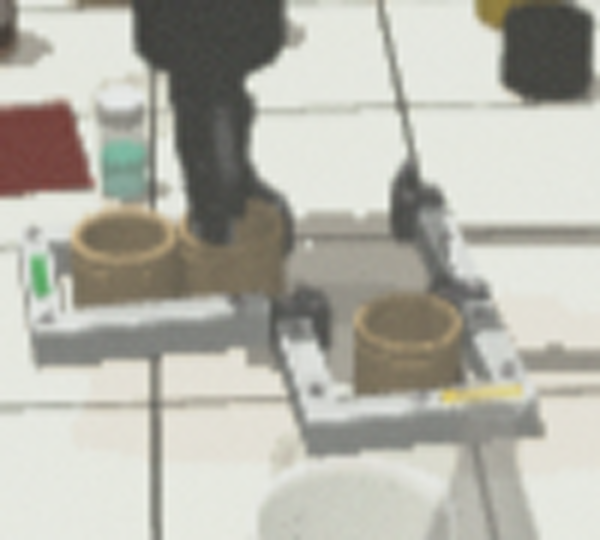

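Emit:
play_rows(dp=[[0,0.03,0],[0,0.03,0],[0,-0.05,-0.4],[0,-0.05,-0.85],[-0.5,-0.05,-0.85],[-1,-0.05,-0.85]], turn=[[0,0,0],[0,0,0],[0,0,0],[0,0,0],[0,0,0],[0,0,0]], gripper=[0,0,0,0,0,0])

```text
clock: 30.1
position: [0.539, -0.0631, 0.1037]
orientation: [179.9, 0.0, 97.2]
force: [0.5, 1.1, -0.4]
finger_gap: 0.0002
```

Emit:
play_rows(dp=[[-0.5,0.02,0],[-1,0.04,0]], turn=[[0,0,0],[0,0,0]], gripper=[0,0])

```text
clock: 30.35
position: [0.5551, -0.1626, 0.103]
orientation: [180.0, 0.0, 97.1]
force: [0.2, -0.2, 0.6]
finger_gap: 0.0
```

Emit:
play_rows(dp=[[-0.5,0.02,0],[-1,0.04,0]], turn=[[0,0,0],[0,0,0]], gripper=[0,0])

```text
clock: 30.6
position: [0.5714, -0.2614, 0.1029]
orientation: [180.0, 0.0, 97.1]
force: [0.4, -0.0, 0.3]
finger_gap: 0.0003
```

Emit:
play_rows(dp=[[-0.5,0.02,0],[-0.94,0.04,0.1],[-0.94,0.04,0.1],[-0.94,0.04,0.1]], turn=[[0,0,0],[0,0,0],[0,0,0],[0,0,0]], gripper=[0,0,0,0])

```text
clock: 31.1
position: [0.5868, -0.3521, 0.0926]
orientation: [-180.0, -0.0, 97.1]
force: [0.9, 0.6, 0.3]
finger_gap: -0.0002
```

Run:
```python
from h import *
to([.589,-.349],.0175)
p=robot.camera_params("wrist"); im=robot.get_image("wrist"); np.savez("w19.npz",K=p["camera_matrix"],T=p["T"],im=im)
crop(im,160,130,480,370,2.5,"pics/w19.png")
```

```text
t 31.1 pos [ 0.5868 -0.3521  0.0926] rpy [-180.    -0.    97.1] F [0.9 0.6 0.3] gauge mm [-338.3  -85.7]
dp [0.028 0.026 0.751]
```

View pics/w19.png

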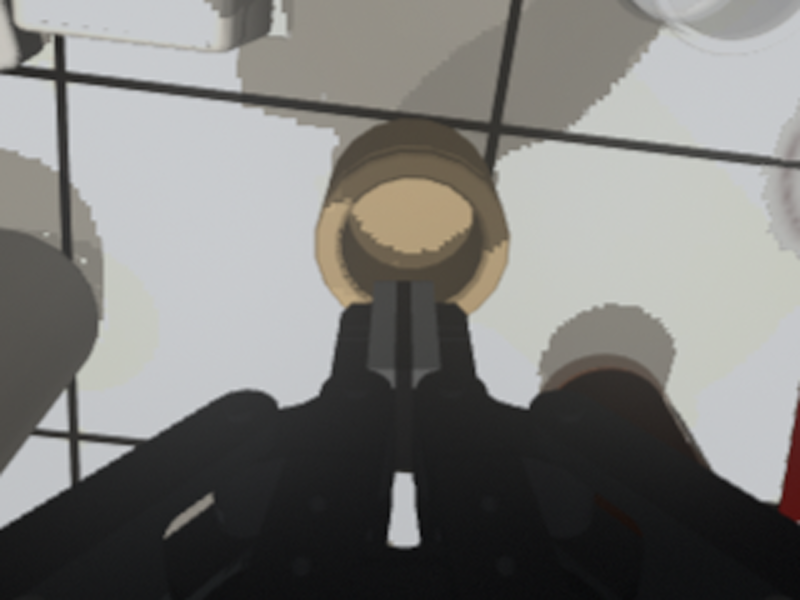

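Emit:
play_rows(dp=[[0.02,0.03,0.37],[0.02,0.03,0.75],[0.02,0.03,0.75]], turn=[[0,0,0],[0,0,0],[0,0,0]], gripper=[0,0,0])

```text
clock: 31.52
position: [0.5896, -0.3487, 0.0169]
orientation: [-180.0, -0.0, 97.2]
force: [-0.4, -0.2, 0.1]
finger_gap: 0.0002
```

Run:
```python
from h import *
to([.567,-.28],.0175)
im=robot.get_image("scene");crop(im,340,200,470,300,6,"pics/s20.png")
print(w2g([[.565,-.28],[.565,-.23],[.675,-.265],[.571,-.077],[.658,-.13],[.64,-.16]]).round(3).tolist())
```

```text
t 31.52 pos [ 0.5896 -0.3487  0.0169] rpy [-180.    -0.    97.2] F [-0.4 -0.2  0.1] gauge mm [-335.3  -89. ]
dp [ 0.71  -0.138 -0.006]
[[-0.264, -0.073], [-0.215, -0.079], [-0.263, -0.184], [-0.063, -0.104], [-0.127, -0.184], [-0.154, -0.162]]
```

View pics/s20.png

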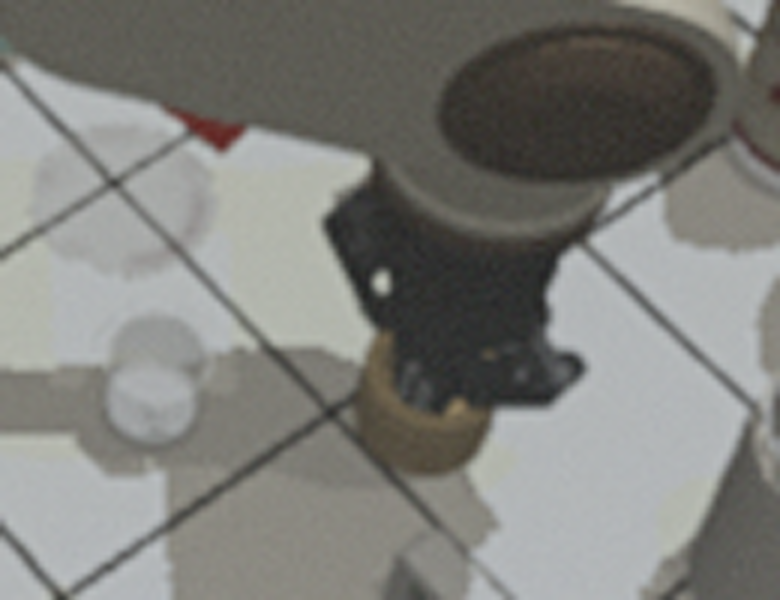

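Emit:
play_rows(dp=[[0.11,0.03,0],[0.24,0.03,0],[0.37,0.03,0],[0.5,0.03,0],[0.63,0.03,0],[0.76,0.03,0],[0.88,0.03,0],[1,0.03,0]], turn=[[0,0,0],[0,0,0],[0,0,0],[0,0,0],[0,0,0],[0,0,0],[0,0,0],[0,0,0]], gripper=[0,0,0,0,0,0,0,0])

```text
clock: 32.58
position: [0.5801, -0.2497, 0.0178]
orientation: [-180.0, 0.0, 97.1]
force: [-0.4, -1.7, 0.6]
finger_gap: 0.0002
```

Emit:
play_rows(dp=[[0.13,0,0],[0.26,0,0],[0.39,-0.02,0],[0.51,-0.12,0],[0.62,-0.25,0],[0.72,-0.4,0],[0.81,-0.55,0],[0.9,-0.68,0]], turn=[[0,0,0],[0,0,0],[0,0,0],[0,0,0],[0,0,0],[0,0,0],[0,0,0],[0,0,0]], gripper=[0,0,0,0,0,0,0,0])

```text
clock: 33.58
position: [0.5004, -0.1689, 0.0177]
orientation: [-180.0, -0.0, 97.1]
force: [0.8, -0.4, -1.4]
finger_gap: -0.0
```

Run:
```python
from h import *
st()
im=robot.get_image("scene");crop(im,270,180,430,300,5,"pics/s21.png")
```

```text
t 33.58 pos [ 0.5004 -0.1689  0.0177] rpy [-180.    -0.    97.1] F [ 0.8 -0.4 -1.4] gauge mm [-145.9  -22.6]
```

View pics/s21.png

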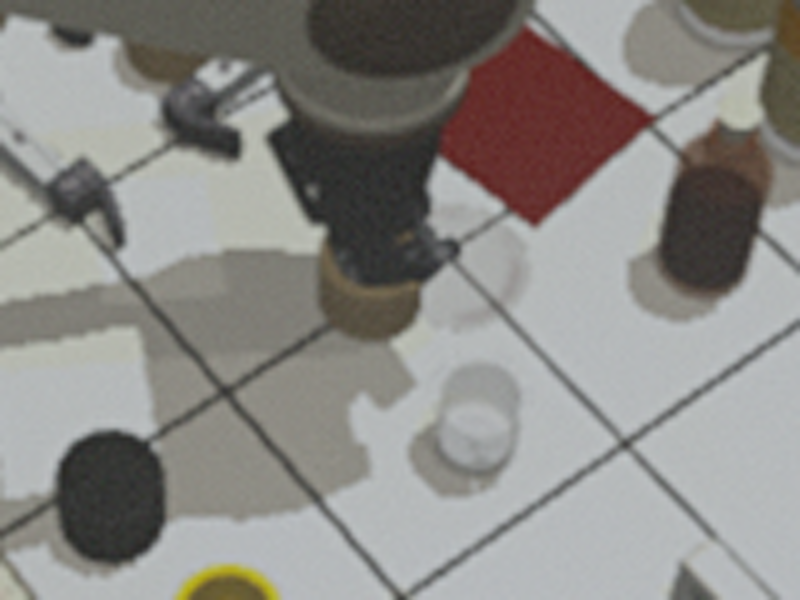

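Emit:
play_rows(dp=[[0.08,-0.08,0],[0.18,-0.17,0],[0.3,-0.23,0],[0.42,-0.23,0],[0.54,-0.23,0],[0.66,-0.23,0],[0.78,-0.23,0],[0.88,-0.23,0]], turn=[[0,0,0],[0,0,0],[0,0,0],[0,0,0],[0,0,0],[0,0,0],[0,0,0],[0,0,0]], gripper=[0,0,0,0,0,0,0,0])

```text
clock: 34.62
position: [0.4679, -0.0843, 0.0178]
orientation: [-180.0, 0.0, 97.1]
force: [0.4, -2.0, 0.3]
finger_gap: 0.0
```

Emit:
play_rows(dp=[[0.1,0,0],[0.2,0,0],[0.3,0,0],[0.4,0,0],[0.46,0,0],[0.51,0,0],[0.54,0,0]], turn=[[0,0,0],[0,0,0],[0,0,0],[0,0,0],[0,0,0],[0,0,0],[0,0,0]], gripper=[0,0,0,0,0,0,0])

```text
clock: 35.5
position: [0.4612, -0.0313, 0.0178]
orientation: [180.0, 0.0, 97.1]
force: [0.2, -0.9, 0.2]
finger_gap: 0.0002
```

Emit:
play_rows(dp=[[0.02,0,0],[0.04,0,0]], turn=[[0,0,0],[0,0,0]], gripper=[0,0])

```text
clock: 35.75
position: [0.4608, -0.0277, 0.0178]
orientation: [180.0, 0.0, 97.1]
force: [0.3, -2.7, 2.0]
finger_gap: 0.0005
```

Emit:
play_rows(dp=[[0.03,0,0],[0.03,0,0]], turn=[[0,0,0],[0,0,0]], gripper=[0,0])

```text
clock: 36.0
position: [0.4607, -0.025, 0.0181]
orientation: [180.0, 0.1, 97.1]
force: [0.3, -6.9, 2.9]
finger_gap: 0.0002
```

Emit:
play_rows(dp=[[0.02,0,0],[0.02,0,0]], turn=[[0,0,0],[0,0,0]], gripper=[0,0])

```text
clock: 36.25
position: [0.4606, -0.0235, 0.0182]
orientation: [179.9, 0.1, 97.1]
force: [1.5, -12.1, 3.2]
finger_gap: 0.0003
```

Run:
```python
from h import *
st()
im=robot.get_image("wrist"); crop(im,220,140,480,340,3,"pics/w22.png")
```

```text
t 36.25 pos [ 0.4606 -0.0235  0.0182] rpy [1.799e+02 1.000e-01 9.710e+01] F [  1.5 -12.1   3.2] gauge mm [ 3.2 -1.1]
```

View pics/w22.png

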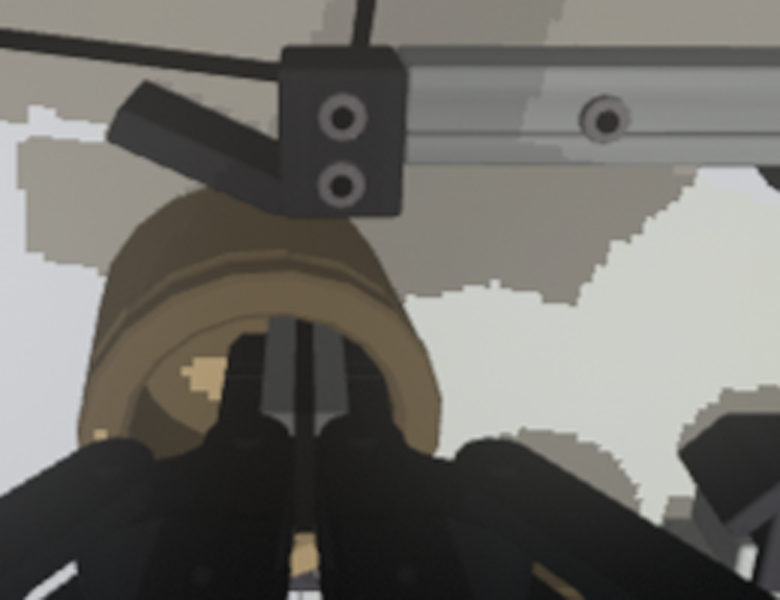

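Emit:
play_rows(dp=[[-0.08,0,0],[-0.18,0,0],[-0.31,0,0],[-0.45,0,0],[-0.59,0,0],[-0.73,0,0],[-0.87,0,0],[-1,0,0]], turn=[[0,0,0],[0,0,0],[0,0,0],[0,0,0],[0,0,0],[0,0,0],[0,0,0],[0,0,0]], gripper=[0,0,0,0,0,0,0,0])

```text
clock: 37.3
position: [0.4726, -0.1228, 0.0178]
orientation: [-180.0, 0.0, 97.1]
force: [-0.4, 0.7, -0.5]
finger_gap: 0.0003
```

Emit:
play_rows(dp=[[-0.13,0,0],[-0.25,0,0],[-0.36,0.04,0],[-0.43,0.12,0],[-0.47,0.24,0],[-0.48,0.38,0],[-0.48,0.52,0],[-0.48,0.65,0]], turn=[[0,0,0],[0,0,0],[0,0,0],[0,0,0],[0,0,0],[0,0,0],[0,0,0],[0,0,0]], gripper=[0,0,0,0,0,0,0,0])

```text
clock: 38.3
position: [0.544, -0.161, 0.0177]
orientation: [-180.0, 0.0, 97.1]
force: [-1.4, -0.5, 0.7]
finger_gap: -0.0
```

Run:
```python
from h import *
st()
im=robot.get_image("scene");crop(im,270,150,430,270,5,"pics/s23.png")
```

```text
t 38.3 pos [ 0.544  -0.161   0.0177] rpy [-180.     0.    97.1] F [-1.4 -0.5  0.7] gauge mm [-143.5  -66.9]
```

View pics/s23.png

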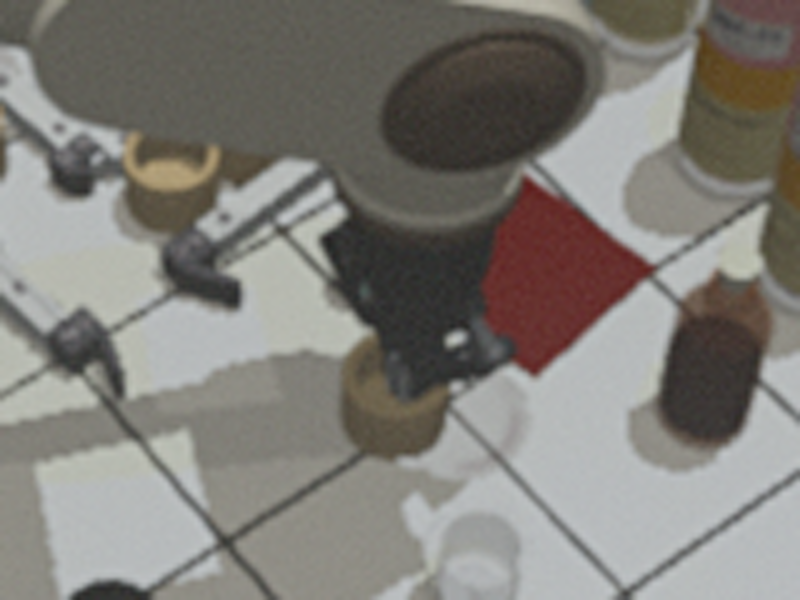

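Run:
```python
from h import *
print(ray("scene",np.array([[735,190],[685,150],[645,40]])/5+[270,150],0.0)+[0,.005,0])
```

```text
[[ 0.79534949 -0.15543555  0.        ]
 [ 0.79239648 -0.11498431  0.        ]
 [ 0.83254102 -0.03441764  0.        ]]
```

Emit:
play_rows(dp=[[0.01,0.12,0],[0.02,0.25,0],[0.03,0.38,0],[0.04,0.51,0],[0.04,0.64,0],[0.04,0.77,0],[0.04,0.89,0],[0.04,1,0]], turn=[[0,0,0],[0,0,0],[0,0,0],[0,0,0],[0,0,0],[0,0,0],[0,0,0],[0,0,0]], gripper=[0,0,0,0,0,0,0,0])

```text
clock: 39.35
position: [0.6424, -0.145, 0.0177]
orientation: [-180.0, 0.0, 97.1]
force: [-0.9, -0.4, 0.6]
finger_gap: 0.0002
```

Emit:
play_rows(dp=[[0.03,0.1,0],[0.04,0.17,0],[0.04,0.22,0],[0.04,0.25,0],[0.04,0.25,0]], turn=[[0,0,0],[0,0,0],[0,0,0],[0,0,0],[0,0,0]], gripper=[0,0,0,0,0])

```text
clock: 39.98
position: [0.666, -0.138, 0.0178]
orientation: [180.0, 0.0, 97.1]
force: [-0.4, -1.0, 0.2]
finger_gap: -0.0
```

Emit:
play_rows(dp=[[0,-0.05,0],[0,-0.05,-0.4],[0,-0.05,-1],[0,-0.05,-1]], turn=[[0,0,0],[0,0,0],[0,0,0],[0,0,0]], gripper=[0,0,0,0])

```text
clock: 40.48
position: [0.6626, -0.1394, 0.1233]
orientation: [179.6, 0.2, 97.1]
force: [-0.0, 0.1, -0.1]
finger_gap: -0.0
```

Emit:
play_rows(dp=[[0.2,-0.5,-0.4],[0.3,-1,-1],[0.3,-1,-1]], turn=[[0,0,0],[0,0,0],[0,0,0]], gripper=[0,0,0])

```text
clock: 40.85
position: [0.5568, -0.1212, 0.2204]
orientation: [179.8, 0.1, 97.1]
force: [0.5, -0.2, 0.1]
finger_gap: -0.0005
```

Emit:
play_rows(dp=[[0.2,-0.5,-0.4],[0.3,-1,-0.6],[0.3,-1,-0.6],[0.3,-1,-0.6]], turn=[[0,0,0],[0,0,0],[0,0,0],[0,0,0]], gripper=[0,0,0,0])

```text
clock: 41.35
position: [0.4553, -0.104, 0.277]
orientation: [-180.0, -0.0, 97.1]
force: [0.4, -0.5, 0.2]
finger_gap: -0.0
```

Run:
```python
from h import *
import fit
st()
im=robot.get_image("scene");crop(im,220,130,460,310,3.3,"pics/s24.png")
im=robot.get_image("side"); crop(im,240,160,400,290,5,"pics/d24.png")
p=robot.camera_params("wrist"); im=robot.get_image("wrist"); cv2.imwrite("pics/w24.png",im[:,:,::-1]); np.savez("w24.npz",K=p["camera_matrix"],T=p["T"],im=im)
```

```text
[ 0.45993653 -0.02688921  1.69447444] 97.08623390857515 [ 0.6 -0.8 -2.4  1.8  2.1 -1.1 -0.3  0.1]
t 41.35 pos [ 0.4553 -0.104   0.277 ] rpy [-180.    -0.    97.1] F [ 0.4 -0.5  0.2] gauge mm [-75.9  14.1]
```

View pics/s24.png

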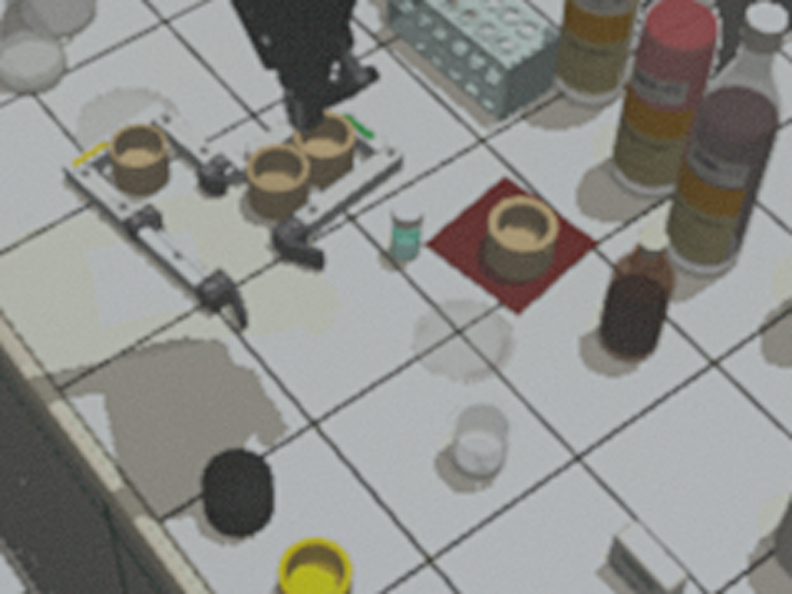

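View pics/d24.png

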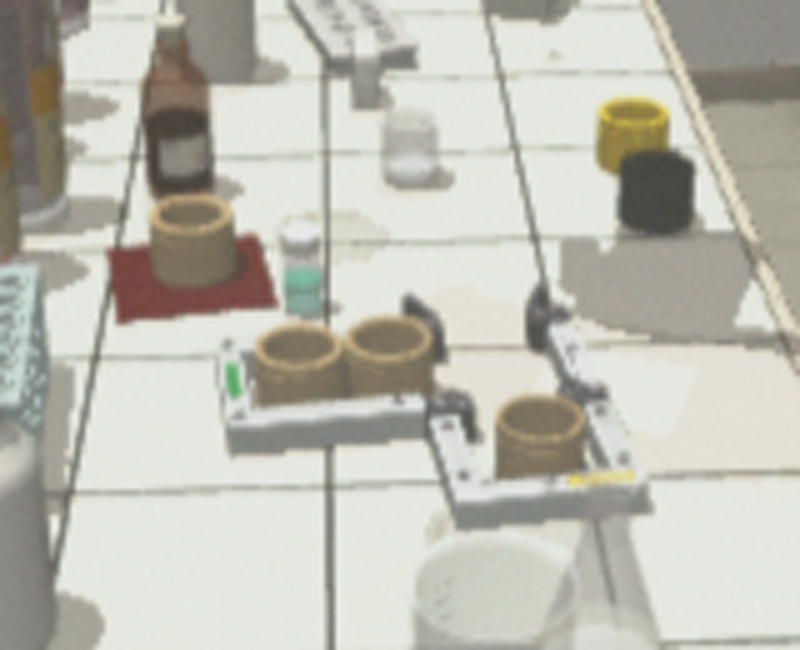

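View pics/w24.png

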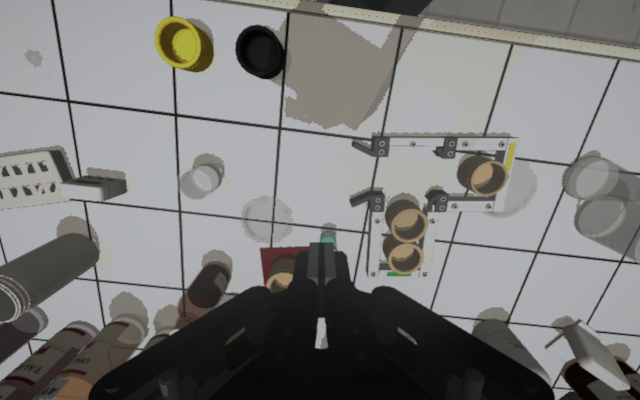

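Run:
```python
from h import *
d=np.load("w24.npz"); p={"camera_matrix":d["K"],"T":d["T"]}
print((w2g(ray("wrist",[[407,222],[405,257],[484,176]],.044,p))*1000).round())
P=ray("scene",np.array([[522,224]])/3.3+[220,130],.044)+[-.001,.005,0]
m=ray("scene",np.array([[507,179],[598,242],[517,314],[427,243]])/3.3+[220,130],0)
print("mat liner",P.round(3),"mat",(m.mean(0)+[-.001,.005,0]).round(3))
st()
```

```text
[[  53.  -65.]
 [  56. -124.]
 [ 154.    5.]]
mat liner [[ 0.653 -0.139  0.044]] mat [ 0.657 -0.127  0.   ]
t 41.5 pos [ 0.4557 -0.1039  0.2765] rpy [-1.799e+02 -1.000e-01  9.710e+01] F [-0.4 -1.   0.2] gauge mm [-75.9  13.7]
```

Run:
```python
from rig import robot
print(robot.close_job())
```

```text
the job is handed in; nothing more can be done
None
```

All four liners went through the gauge and are standing in their places. I handed the job in at about 41.5 s; no verdict came back.

| Liner (start position, world x, y in m) | What the gauge showed | Where it stands now (mm) |
|---|---|---|
| (0.43, −0.16) | Passed gate 1, stopped at gate 2 at about 9 N: good | Pocket, gauge (56, −124) |
| (0.45, −0.35) | Passed gate 1, stopped at gate 2 at about 9 N: good | Pocket, gauge (53, −65) |
| (0.59, −0.24) | Passed both gates at about 1–2 N: shrunken | End bay, gauge (154, 5) |
| (0.59, −0.35) | Stopped at gate 1, drawn back out: swollen | Red mat, about 12 mm off its centre |

- **Method:** I slid each liner with the shut fingers inside its bore and never lifted one.
- **Last checks:** in the final pictures all four are upright and inside their limits. The fingers are raised clear of everything, and the bystanders look where they stood.
- **Peak push:** the swollen liner's try at gate 1 reached 12.1 N, a little over the 10 N suggested. It stopped where a swollen one should.
- **Disagreement:** the scene camera read about 5 mm off in y against the wrist and side cameras. I worked in the wrist camera's frame and corrected the scene readings by that amount, including the final one for the liner on the mat.

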